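# Refill the countertop water filter

### The job

Open the white countertop water filter: unscrew its cap anticlockwise, regripping the knob as often as needed until the cap lifts free, and lay the cap knob up on the chopping board. Take the old filter tray out of the filter and lay it flat, grip up, on the board beside the cap. Then stack all the new square filter trays that lie on the hob flat in the filter's square pocket, grips up, in any order, and last lay the steel pressure plate flat on top of them with its strap handle up. Leave the jar, the garlic and the mug where they are.

Things in the scene. Friction and masses are not known exactly. Their poses are not given: they have to be found in the camera images.
- housing: White round water filter housing, fixed, 106 mm across on a round foot 154 mm across; a steel outlet spigot sticks out low on its -x side. Origin on its axis at the worktop; z up, x and y along the pocket's sides. Rim at z = 84 mm, with an outward flange with three gaps, under which three lugs of the cap are caught.
- open_mark (a point): Point on the housing's +x axis, 70 mm from its middle, 68 mm up: where the cap's pointer must stand for the cap to lift. Two grey upright stop pins, 8 mm thick, 80 mm high, stand 70 mm from the axis, 12 and 105 degrees anticlockwise (from above) of it; the pointer travels only in the long arc outside these two.
- pocket (a point): Centre of the floor of the housing's open square pocket, 10 mm above the worktop; axes as the housing. The pocket is 67 x 67 mm and 74 mm deep, with plain upright walls, so a part gripped in its middle leaves 28 mm beside the grip for a finger; one old tray lies on its floor at the start.
- cap: White screw cap, 130 mm across, 0.5 kg. Origin on its axis at the bottom of its skirt (68 mm above the worktop when on the housing; it lies down on this skirt); z up. Top of its disc at z = 22 mm; the skirt hangs 16 mm below the rim. Held by weight and friction and lugs, it takes under 1 N m to turn and does not rise while turned.
- knob (a point): On the cap's axis, 39 mm above its origin: where to grip the cap's round fluted knob, 40 mm across, from z = 22 to 52 mm above the cap's origin.
- pointer (a point): Grey pointer tab at the cap's edge, on the cap's +x axis, 69 mm from its middle. At the start it is 3.4 to 4.2 rad clockwise (from above) of the open mark. Turn the cap anticlockwise that far: with the pointer within 0.1 rad of the mark (a stop pin blocks 0.08 to 0.1 rad beyond) the lugs stand in the gaps and the cap lifts straight up.
- tray_1: White square filter tray, 63 x 63 mm, body 22 mm tall, hollow below (53 x 53 x 18 mm, nests over the grip of a tray beneath, 22 mm a tray), black slots on top, and a grey square grip 10 x 10 mm in the middle of its top (z = 22 to 38 mm), flats along x and y. Origin: centre of its underside. Two or three are there, on the hob (z = 4 mm).
- tray_2: White square filter tray, 63 x 63 mm, body 22 mm tall, hollow below (53 x 53 x 18 mm, nests over the grip of a tray beneath, 22 mm a tray), black slots on top, and a grey square grip 10 x 10 mm in the middle of its top (z = 22 to 38 mm), flats along x and y. Origin: centre of its underside. Two or three are there, on the hob (z = 4 mm).
- tray_3: White square filter tray, 63 x 63 mm, body 22 mm tall, hollow below (53 x 53 x 18 mm, nests over the grip of a tray beneath, 22 mm a tray), black slots on top, and a grey square grip 10 x 10 mm in the middle of its top (z = 22 to 38 mm), flats along x and y. Origin: centre of its underside. Two or three are there, on the hob (z = 4 mm).
- old_tray: The used filter tray on the floor of the pocket, under the cap; the same in shape and size as tray_1, told apart only by lying in the filter. Origin at the centre of its underside, z up. It goes on the board.
- plate: Steel pressure plate: open square frame 63 x 63 mm, 6 mm thick, with a 38 x 38 mm opening (the grip of the tray below stands up in it), and a strap handle over the opening: a bar along x, 52 mm long, 10 mm wide (y), from z = 24 to 34 mm, on two uprights 22 mm from the centre. 0.2 kg. Origin at the centre of its underside, z up.
- board: Brown wooden chopping board, fixed, 220 x 340 x 22 mm (x, y, z), lying flat and clear. A wall cabinet hangs behind it, over the back of the worktop (x over 0.65 m): keep the wrist clear. Origin at the centre of its underside; top at z = 22 mm.
- jar: Spice jar with grey screw lid, 60 mm across, 105 mm tall, origin under its centre. Leave alone.
- garlic: Garlic bulb, 48 mm, origin under its centre. Leave alone.
- mug: Orange mug, 78 x 108 mm, 101 mm tall, origin under its centre. Leave alone.

How it is judged:
On the way, in this order (a step that is already met when the one before it is completed fails the run):
1. the cap is unscrewed and lies knob up on the chopping board, let go (x of cap in the frame of board between -0.09 and 0.09 m and y of cap in the frame of board between -0.15 and 0.15 m and z of cap in the frame of board between 0.016 and 0.028 m and angle between cap's own z axis and vertical below 0.1 rad and contact force between cap and the fingers below 0.1 N), for 0.2 s.
2. the old tray lies flat on the board, let go (x of old_tray in the frame of board between -0.09 and 0.09 m and y of old_tray in the frame of board between -0.15 and 0.15 m and z of old_tray in the frame of board between 0.016 and 0.028 m and angle between old_tray's own z axis and vertical below 0.1 rad and linear speed of old_tray below 0.03 m/s and contact force between old_tray and the fingers below 0.1 N), for 0.2 s.
3. every new tray that is there lies flat in the pocket (horizontal distance between each of tray_1, tray_2, tray_3 and pocket below 0.006 m and angle between each of tray_1, tray_2, tray_3's own z axis and vertical below 0.07 rad and z of tray_1 in the frame of pocket between -0.004 and 0.049 m and linear speed of each of tray_1, tray_2, tray_3 below 0.03 m/s and z of tray_2 in the frame of pocket between -0.004 and 0.049 m and z of tray_3 in the frame of pocket between -0.004 and 0.049 m), for 0.2 s.
4. the pressure plate lies flat in the pocket on top of the trays (horizontal distance between plate and pocket below 0.006 m and angle between plate's own z axis and vertical below 0.07 rad and z of plate in the frame of pocket below 0.071 m and linear speed of plate below 0.03 m/s and z of plate in the frame of tray_1 above 0.017 m and z of plate in the frame of tray_2 above 0.017 m and z of plate in the frame of tray_3 above 0.017 m), for 0.2 s.
At the end, for the whole second after the job is handed in: Cap (knob up) and old tray lie level, their middles on the board, 2 cm inside its edges; every new tray and, above them, the plate lie in the pocket, centred within 6 mm, flat within 0.07 rad, the plate's underside at most 71 mm above the pocket floor; all at rest (all of step 3 and all of step 4 and x of cap in the frame of board between -0.09 and 0.09 m and y of cap in the frame of board between -0.15 and 0.15 m and z of cap in the frame of board between 0.016 and 0.028 m and angle between each of cap, old_tray's own z axis and vertical below 0.1 rad and linear speed of each of cap, old_tray below 0.03 m/s and x of old_tray in the frame of board between -0.09 and 0.09 m and y of old_tray in the frame of board between -0.15 and 0.15 m and z of old_tray in the frame of board between 0.016 and 0.028 m); the robot touches nothing.
It fails at once if the jar is moved by more than 3 cm (distance of jar from where it was at the start of the episode above 0.03 m).
It fails at once if the garlic is moved by more than 3 cm (distance of garlic from where it was at the start of the episode above 0.03 m).
It fails at once if the mug is moved by more than 3 cm (distance of mug from where it was at the start of the episode above 0.03 m).
Of tray_1, tray_2, tray_3 only 2 to 3 are there at a start; the rules pass over those that are not, and their reading is None.
At some moment in a run one of tray_1, tray_2, tray_3, plate may be knocked a few centimetres aside while the robot is not near it.
It also fails if it takes over 208 s, if anything falls off the work surface, if the arm or the gripper's body presses on something with over 40 N, if the wrist force passes 120 N, or if a joint passes its speed limit or range.

### The arm

A 6-joint arm with a two-finger parallel gripper is mounted at the origin on a cart in front of the work surface, level with it; the furniture and walls round the work are solid. World frame = base frame: x ahead of the robot, y to its left, z up, the work surface at z = 0. Lengths are in m, angles in rad, forces in N, time in s.
With the tool pointing down it reaches from about 0.275 to 0.85 m from the base axis. Payload 5.2 kg.
Tool frame: the origin (TCP) lies at the very end of the fingers, on their centre line; the grasp point (between the pads) lies 19 mm behind it; z points along the fingers, y is the line along which they close (so a half turn about z gives the same grasp; the last joint's range is limited). The gripper opens to 85 mm and grips with 20 to 120 N. Pads are 22 mm wide; open, the fingers measure 114 mm over their backs; the gripper's body (76 mm by 85 mm) begins 54 mm behind the grasp point. The pads swing forward as they close: fully open they stand 13 mm farther back than shut.
Start: joints at [-1.307, 0.259, 1.535, -0, 1.348, -0.203], TCP at [0.248, -0.491, 0.231] pointing down, gripper open.
Joint ranges: [-3.14, 3.14], [-0.91, 2.08], [0.19, 2.58], [-1.22, 4.36], [0.22, 2.71], [-3.12, 3.12]. Speed limits (rad/s): [2.57, 2.57, 3.14, 3.14, 3.14, 3.14].

### API

Orientations are given as a unit quaternion [x, y, z, w].
In Python, from rig import robot gives the robot as it stands. The module is installed in compiled form; this text tells all that it offers.
- The arm moves only by the tool jog_arm, never from a script. Its argument "deltas" is one flat list of numbers, 7 for each row, row after row: the shift along the tool's x, y, z in cm, then the turn, a rotation vector about the tool's x, y, z in degrees, then the opening, from 0 (shut) to 1 (fully open). In form: [tx, ty, tz, ax, ay, az, claw, tx, ty, tz, ax, ay, az, claw, ...]. A call has 1 to 5 rows; each row is the pose to reach, as a shift and turn from the pose commanded when the call began, along the tool's axes at that moment; what a row does not reach only later rows make up. A row lasts 1/12 s, in which the tool goes at most 41.7 mm and 7.16 degrees, less where a joint would pass 70% of its speed; a pose out of reach is approached as far as the arm can. A call with a gripper value outside its range is refused whole. The fingers move at their own pace and stop on an object; "squeeze" is the grip in N (left out, the last holds). Time passes only in rows, so rows that repeat a pose let the fingers close. It gives the time, the measured TCP pose, the force, the opening and the grip force at its end, in the units of the state.
- robot.get_obs(): the state, without advancing time (a new reading comes with each control period).
- robot.snapshot(name): name is "scene" or "top" or "wrist"; returns a dict with "img" (480x640x3 uint8, red, green, blue), "intrinsics" (3x3 intrinsics, pixels), "rvec" (rotation vector, rad) and "tvec" (3), from world to camera coordinates, as OpenCV has them; the wrist camera has in their place "hand_eye" (4x4, takes a point from camera to tool coordinates, whose origin is the TCP and whose axes are the flange's). Camera axes: x right, y down, z forward; pixel columns grow to the right and rows downward; lengths in m; the calibration is good to about 2 mm. The wrist camera is an equidistant fisheye: a pixel r from the principal point sees the ray r / f radians off the axis. A picture is of the moment at which its call begins: read the wrist's pose just before it. There is no depth.
- robot.close_job(): hands the job in; it is judged then, once.
The state is a dict: "time_s": time; "joint_pos": joint angles; "qd": joint speeds; "joint_efforts": joint torques, N m; "position": TCP position; "tool_rot": TCP orientation; "ft_force": force on the tool from outside, world axes, zero at the start; "ft_torque": the same for the moment, N m; "opening": opening from 0.0 (shut) to 1.0 (fully open); "grasp_force": force on a finger pad.
Only numpy, scipy, OpenCV 4.12 (cv2) and the standard library are available. Lean on these libraries where they do the work, as an engineer would, in place of code of your own. Each camera call takes 0.05 s, during which the arm holds its last target. There are 200 camera calls.

## Working session

There is one attempt and no reset: what is moved stays moved. The work goes in short steps, Python scripts to look and compute and a tool call to move; the robot and the scene stay as the last step left them, time stands still between calls to the robot, and variables do not carry over. Pictures are saved under pics/ and viewed, at most 14 in all, crops included, and the job is handed in when it is done.

Besides the shell and the picture viewer there is one more tool, called after "Emit:" as name(argument=value, ...) on one line, values as JSON. jog_arm: Moves the arm, as the interface text tells. Its arguments: {"type":"object","properties":{"deltas":{"type":"array","items":{"type":"number"}},"squeeze":{"type":"number"}},"required":["deltas"]}

```bash
mkdir -p pics; cat > h.py <<'E'
import numpy as np, cv2
from scipy.spatial.transform import Rotation as R
from rig import robot
def snap(n,f):
    s=robot.snapshot(n); cv2.imwrite('pics/'+f,s['img'][:,:,::-1]); return s
def pix2w(s,u,v,z):
    K=np.array(s['intrinsics']);Rm=cv2.Rodrigues(np.array(s['rvec'],float))[0];t=np.array(s['tvec']).ravel()
    d=Rm.T@np.linalg.inv(K)@[u,v,1]; c=-Rm.T@t
    return c+d*(z-c[2])/d[2]
def w2pix(s,p):
    return cv2.projectPoints(np.array(p,float).reshape(-1,1,3),np.array(s['rvec'],float),np.array(s['tvec'],float),np.array(s['intrinsics'],float),None)[0].reshape(-1,2)
E
python3 - <<'E'
from h import *
import pickle
for n in ('top','scene'):
    s=snap(n,n+'0.png'); pickle.dump(s,open(n+'0.pkl','wb'))
    print(n,s['intrinsics'],s['rvec'],s['tvec'])
o=robot.get_obs();print(o)
E
```

```text
top [[561.80456303   0.         320.88186889]
 [  0.         561.80456303 236.8412183 ]
 [  0.           0.           1.        ]] [ 2.21389881 -2.1626778   0.04593596] [-0.0029492   0.60746425  1.35918159]
scene [[488.43795737   0.         321.99105082]
 [  0.         488.43795737 241.98461844]
 [  0.           0.           1.        ]] [ 0.86924797 -2.33232882  1.26422966] [0.43200105 0.2848704  1.09662214]
{'time_s': 0.1, 'joint_pos': array([-1.30682328e+00,  2.59275441e-01,  1.53599528e+00,  1.85934080e-05,
        1.34798142e+00, -2.02795278e-01]), 'qd': array([-0.00069089, -0.00149846, -0.00271136, -0.00120697, -0.00018214,
        0.00094916]), 'joint_efforts': array([ 2.58791020e-03, -4.46971786e+01, -2.91248006e+01, -3.69247773e-04,
        6.28850234e-03,  9.71500214e-06]), 'position': array([ 0.24740376, -0.49068099,  0.23054627]), 'tool_rot': array([ 9.72889450e-01,  2.31269169e-01, -1.63159734e-05, -8.29630610e-04]), 'ft_force': array([ 0.36903311, -0.56481073,  0.00399041]), 'ft_torque': array([0.0214444 , 0.04760451, 0.03252076]), 'grasp_force': 0.0, 'opening': 1.0045713588952114}
```

View pics/top0.png

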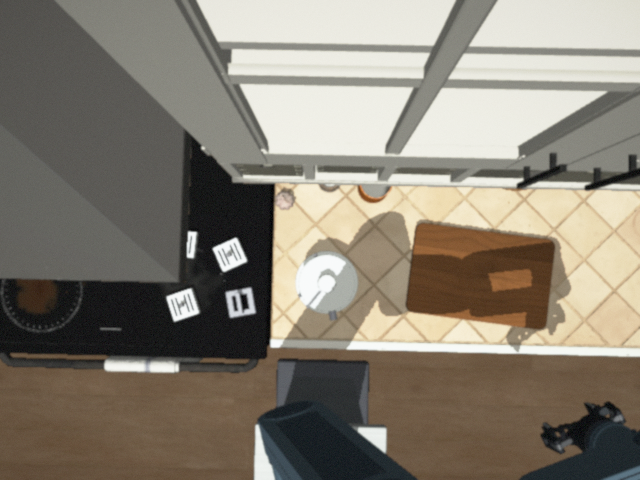

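View pics/scene0.png

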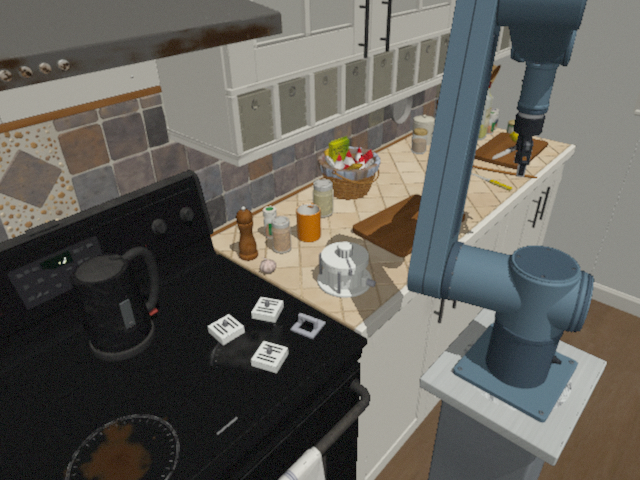

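The top view shows trays at about (230,254), (183,305) and one partly under the hood (191,244). The plate is at (241,302), the cap at (327,284), the board at (480,275), and the mug at (373,190). The scene view confirms three trays. I'll enlarge it.

```bash
python3 - <<'E'
from h import *
a=cv2.imread('pics/top0.png')[220:340,160:360]; cv2.imwrite('pics/c1.png',cv2.resize(a,(800,480),interpolation=cv2.INTER_CUBIC))
a=cv2.imread('pics/scene0.png')[230:380,200:390]; cv2.imwrite('pics/c2.png',cv2.resize(a,(760,600),interpolation=cv2.INTER_CUBIC))
E
```

```text
(no output)
```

View pics/c1.png

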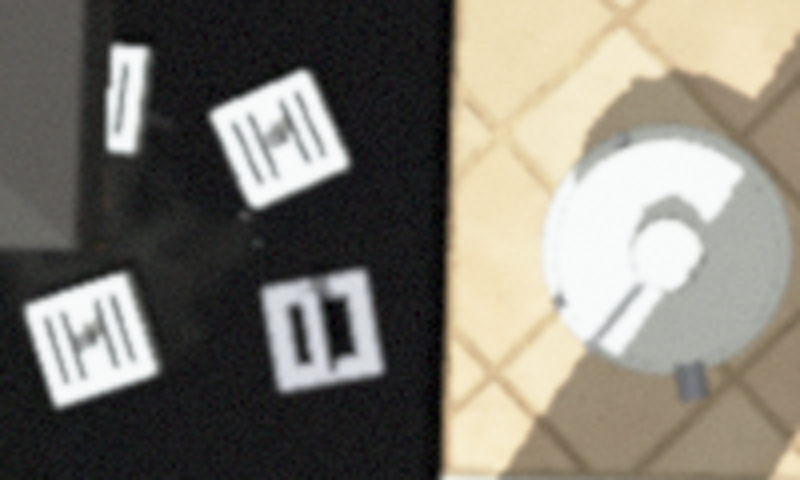

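View pics/c2.png

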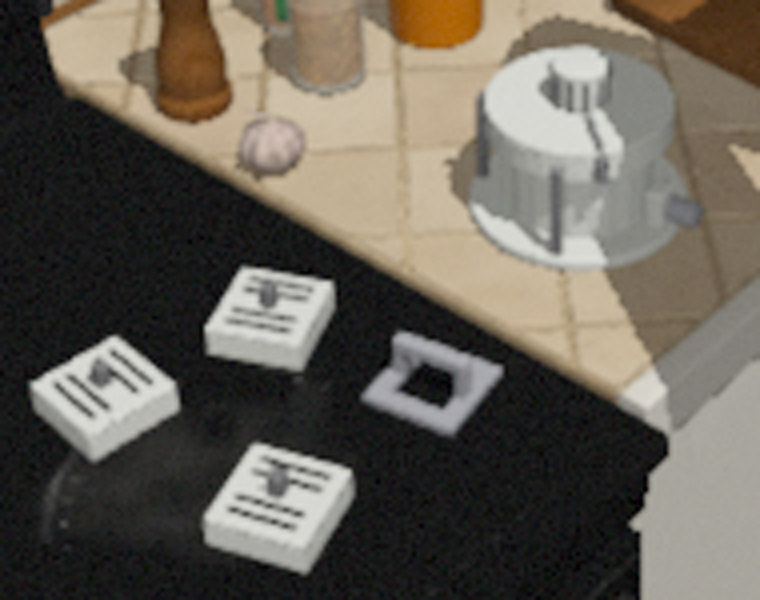

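The crops show clear tray and plate corners, the cap pointer at about crop (593,347), and the spigot at (692,382). Next I'll turn these into positions.

```bash
python3 - <<'E'
from h import *
import pickle
T=pickle.load(open('top0.pkl','rb'));S=pickle.load(open('scene0.pkl','rb'))
t=lambda u,v,z:pix2w(T,160+u/4-.375,220+v/4-.375,z)[:2]
s=lambda u,v,z:pix2w(S,200+u/4-.375,230+v/4-.375,z)[:2]
def sq(n,f,pts,z):
    P=np.array([f(*p,z) for p in pts]);c=P.mean(0);e=np.roll(P,-1,0)-P
    print(n,c.round(4),np.linalg.norm(e,axis=1).round(3),(np.degrees(np.arctan2(e[:,1],e[:,0]))%90).round(1))
sq('A top',t,[(209,114),(307,68),(352,163),(259,210)],.026)
sq('A sc',s,[(247,265),(336,279),(300,343),(206,332)],.026)
sq('B top',t,[(24,305),(127,271),(160,375),(58,410)],.026)
sq('B sc',s,[(258,443),(355,467),(308,548),(205,517)],.026)
sq('C sc',s,[(30,386),(113,336),(180,389),(95,440)],.026)
sq('P top',t,[(262,285),(367,268),(385,374),(281,393)],.01)
print('handle ends top', t(318,272,.038),t(328,388,.038), t(323,330,.038))
print('disc',t(669,250,.090),'knob',t(668,252,.120), s(582,68,.120), 'pointer top',t(593,349,.085))
print('pins',t(623,138,.08),t(557,299,.08),'sc',s(557,172,.08),s(484,97,.08),'spig',t(692,382,.03))
print('disc r',t(543,250,.09),t(795,250,.09))
f=lambda u,v:pix2w(T,u,v,.022)[:2]
P=np.array([f(418,221),f(555,238),f(545,328),f(407,312)]);print('board',P.round(3),P.mean(0))
o=robot.get_obs();print(R.from_quat(o['tool_rot']).as_matrix().round(3))
print('mug top',pix2w(T,373,190,.1),'jar',pix2w(T,330,186,.1),'garlic',pix2w(T,286,199,.04))
E
```

```text
A top [0.5593 0.2309] [0.066 0.064 0.063 0.066] [26.6 27.1 28.2 29.4]
A sc [0.5582 0.2293] [0.062 0.065 0.061 0.069] [26.9 24.8 30.7 25.3]
B top [0.4346 0.3419] [0.066 0.066 0.065 0.067] [19.6 19.7 20.3 20.2]
B sc [0.4336 0.3398] [0.062 0.066 0.064 0.063] [22.1 21.3 19.6 18.9]
C sc [0.5795 0.3491] [0.063 0.069 0.062 0.067] [87.5 86.  85.4 86.7]
P top [0.4432 0.2042] [0.065 0.066 0.065 0.067] [10.5 11.4 11.7 11.9]
handle ends top [0.47954116 0.20444576] [0.41049238 0.19626503] [0.44496808 0.20034963]
disc [ 0.49914986 -0.00594819] knob [ 0.49880978 -0.00540732] [ 4.90849721e-01 -3.85837052e-04] pointer top [0.44094347 0.0366279 ]
pins [0.56331317 0.02235735] [0.46895432 0.05841991] sc [0.46341816 0.05859004] [0.55749024 0.02403038] spig [ 0.41875835 -0.02161289]
disc r [0.49740493 0.06673725] [ 0.50089261 -0.07854313]
board [[ 0.651 -0.225]
 [ 0.617 -0.557]
 [ 0.4   -0.533]
 [ 0.43  -0.201]] [ 0.52461725 -0.37897902]
[[ 0.893  0.45  -0.   ]
 [ 0.45  -0.893  0.002]
 [ 0.    -0.002 -1.   ]]
mug top [ 0.71385991 -0.10743208  0.1       ] jar [ 0.72095434 -0.00804229  0.1       ] garlic [0.69570924 0.09742834 0.04      ]
```

The three trays, plate, board and filter are measured, and both views agree to within a few mm. I'll move above the filter for a close wrist view.

Emit:
jog_arm(deltas=[2.95,-2.15,0,0,0,0,1,5.9,-4.3,0,0,0,0,1,8.85,-6.45,0,0,0,0,1,11.8,-8.6,0,0,0,0,1,14.75,-10.75,0,0,0,0,1])

```text
time_s: 0.52
position: [0.3311, -0.327, 0.2309]
tool_rot: [0.973, 0.231, -0.0, -0.0]
ft_force: [0.2, -0.8, -0.4]
opening: 1.001
grasp_force: 0.0
```

Emit:
jog_arm(deltas=[2.95,-2.15,0,0,0,0,1,5.9,-4.3,0,0,0,0,1,8.85,-6.45,0,0,0,0,1,11.8,-8.6,0,0,0,0,1,14.75,-10.75,0,0,0,0,1])

```text
time_s: 0.93
position: [0.4144, -0.1645, 0.2311]
tool_rot: [0.973, 0.231, -0.0, -0.0]
ft_force: [0.2, -0.3, 0.2]
opening: 0.998
grasp_force: 0.0
```

Emit:
jog_arm(deltas=[2.95,-2.15,0,0,0,0,1,5.9,-4.3,0,0,0,0,1,8.85,-6.45,0,0,0,0,1,11.8,-8.6,0,0,0,0,1,14.75,-10.75,0,0,0,0,1])

```text
time_s: 1.35
position: [0.4978, -0.0021, 0.2311]
tool_rot: [0.973, 0.231, -0.0, -0.0]
ft_force: [1.4, -1.2, -0.5]
opening: 1.0
grasp_force: 0.0
```

Emit:
jog_arm(deltas=[0,0,0,0,0,7,1,0,0,0,0,0,14,1,0,0,0,0,0,21,1,0,0,0,0,0,28,1,0,0,0,0,0,35,1])

```text
time_s: 1.77
position: [0.4973, -0.0036, 0.2308]
tool_rot: [0.997, -0.075, -0.001, -0.0]
ft_force: [-0.5, -0.1, -0.1]
opening: 1.003
grasp_force: 0.0
```

Emit:
jog_arm(deltas=[0,0,0,0,0,6,1,0,0,0,0,0,12,1,0,0,0,0,0,12,1])

```text
time_s: 2.02
position: [0.4973, -0.0039, 0.2309]
tool_rot: [0.984, -0.178, -0.0, -0.0]
ft_force: [0.4, -0.3, -0.5]
opening: 0.997
grasp_force: 0.0
```

```bash
cat >> h.py <<'E'
def pose():
    o=robot.get_obs(); M=R.from_quat(o['tool_rot']).as_matrix()
    return np.array(o['position']),M,o
def th(M): return np.degrees(np.arctan2(M[1,0],M[0,0]))
def wsnap(f):
    p,M,o=pose(); s=robot.snapshot('wrist'); s['p']=p; s['M']=M
    cv2.imwrite('pics/'+f,s['img'][:,:,::-1]); import pickle; pickle.dump(s,open('pics/'+f+'.pkl','wb')); return s
def wray(s,u,v,z):
    K=np.array(s['intrinsics']);x=(u-K[0,2])/K[0,0];y=(v-K[1,2])/K[1,1];r=np.hypot(x,y)+1e-12
    d=np.array([np.sin(r)*x/r,np.sin(r)*y/r,np.cos(r)]);H=np.array(s['hand_eye'])
    d=s['M']@H[:3,:3]@d;c=s['p']+s['M']@H[:3,3]
    return (c+d*(z-c[2])/d[2])[:2]
def wproj(s,P):
    H=np.array(s['hand_eye']);K=np.array(s['intrinsics'])
    q=H[:3,:3].T@(s['M'].T@(np.array(P)-s['p'])-H[:3,3]);a=np.arctan2(np.hypot(q[0],q[1]),q[2]);n=np.hypot(q[0],q[1])
    return K[0,2]+K[0,0]*a*q[0]/n,K[1,2]+K[1,1]*a*q[1]/n
def go(x,y,z,theta):
    """shift cm in tool axes, and tool turn deg, to world target with tool down at theta"""
    p,M,o=pose(); d=M.T@(np.array([x,y,z])-p)*100
    t=np.radians(theta);G=np.array([[np.cos(t),np.sin(t),0],[np.sin(t),-np.cos(t),0],[0,0,-1]])
    print('shift',d.round(2),'turn',np.degrees(R.from_matrix(M.T@G).as_rotvec()).round(2),'at',p.round(4),'th',th(M).round(2),'q',np.round(o['joint_pos'],2),'t',round(o['time_s'],2),'F',np.round(o['ft_force'],1),'op',round(o['opening'],3),'g',round(o['grasp_force'],1))
E
python3 - <<'E'
from h import *
s=wsnap('w1.png');print(s['intrinsics'],np.array(s['hand_eye']).round(3))
go(.497,-.004,.2305,-20)
print(wproj(s,[.497,-.004,.12]))
E
```

```text
[[371.64829954   0.         309.92770737]
 [  0.         371.64829954 238.27689633]
 [  0.           0.           1.        ]] [[-0.001 -0.947 -0.32   0.082]
 [ 1.    -0.001 -0.001 -0.   ]
 [ 0.001 -0.32   0.947 -0.142]
 [ 0.     0.     0.     1.   ]]
shift [-0.03  0.01  0.05] turn [ 0.01  0.05 -0.14] at [ 0.4973 -0.004   0.231 ] th -20.14 q [-0.23  0.16  1.66  0.    1.32  1.69] t 2.07 F [ 0.4 -0.2  0.2] op 0.999 g 0.0
(np.float64(310.74605674705924), np.float64(233.24873521739073))
```

View pics/w1.png

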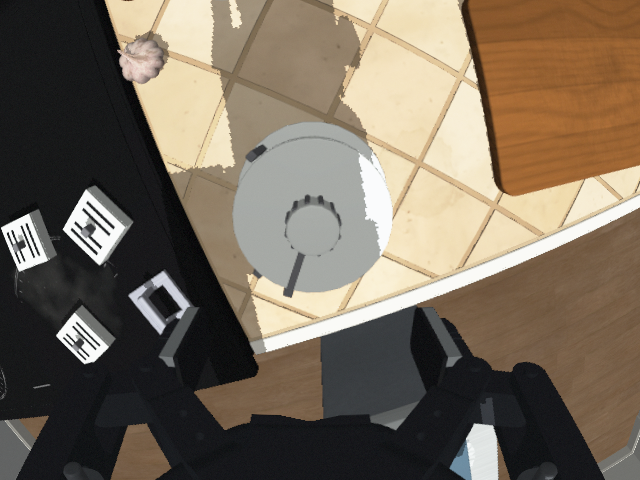

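The wrist view shows the knob top at (313,230), the pointer from (303,255) to (288,294), pin 1 near (257,152), and pin 2 near (256,273).

```bash
python3 - <<'E'
from h import *
import pickle
s=pickle.load(open('pics/w1.png.pkl','rb'))
k=wray(s,313.5,230,.12);p=wray(s,288.5,291,.088);c=k
print('knob',k,'disc',(wray(s,233,212,.088)+wray(s,392,210,.088))/2,'ptr',p)
for u,v in ((262,148),(252,157),(257,272)): print('pin',wray(s,u,v,.08))
d=p-k;print(np.degrees(np.arctan2(d[1],d[0]))%360)
im=s['img'][:,:,::-1]
cv2.imwrite('pics/c3.png',np.hstack([cv2.resize(im[110:310,220:400],(540,600),interpolation=cv2.INTER_CUBIC)]))
E
```

```text
knob [ 0.49859469 -0.00669274] disc [ 0.50445445 -0.00834116] ptr [0.44523104 0.03564316]
pin [0.56450114 0.0117139 ]
pin [0.56078104 0.02184188]
pin [0.46812178 0.05648332]
141.57337618108494
```

View pics/c3.png

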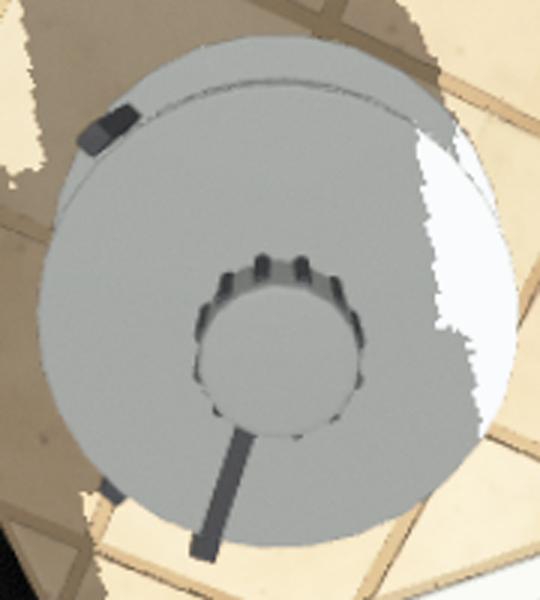

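Emit:
jog_arm(deltas=[0.18,0.15,3.5,0,0,0,1,0.18,0.15,7,0,0,0,1,0.18,0.15,10.5,0,0,0,1,0.18,0.15,12.5,0,0,0,1,0.18,0.15,13.9,0,0,0,1])

```text
time_s: 2.48
position: [0.4968, -0.0057, 0.0894]
tool_rot: [0.985, -0.174, -0.002, -0.0]
ft_force: [0.1, 0.5, 0.3]
opening: 1.0
grasp_force: 0.0
```

Emit:
jog_arm(deltas=[0,0,0,0,0,0,0.3,0,0,0,0,0,0,0.3,0,0,0,0,0,0,0.3,0,0,0,0,0,0,0.3,0,0,0,0,0,0,0.3], squeeze=110)

```text
time_s: 2.9
position: [0.4999, -0.0065, 0.0943]
tool_rot: [0.985, -0.175, 0.002, 0.0]
ft_force: [-1.3, -1.1, 5.0]
opening: 0.436
grasp_force: 109.5
```

Emit:
jog_arm(deltas=[0,0,0,0,0,0,0.3,0,0,0,0,0,0,0.3,0,0,0,0,0,0,0.3])

```text
time_s: 3.15
position: [0.4998, -0.0065, 0.0943]
tool_rot: [0.985, -0.175, 0.002, 0.0]
ft_force: [-1.9, -0.3, 5.1]
opening: 0.436
grasp_force: 109.5
```

Emit:
jog_arm(deltas=[0,0,-0.2,0,0,-5,0.3,0,0,-0.2,0,0,-11,0.3,0,0,-0.2,0,0,-17,0.3,0,0,-0.2,0,0,-23,0.3,0,0,-0.2,0,0,-29,0.3])

```text
time_s: 3.57
position: [0.4985, -0.0059, 0.0945]
tool_rot: [0.997, 0.079, -0.0, -0.0]
ft_force: [-0.9, -0.0, -5.7]
opening: 0.436
grasp_force: 110.5
```

Emit:
jog_arm(deltas=[0,0,0,0,0,-6,0.3,0,0,0,0,0,-12,0.3,0,0,0,0,0,-18,0.3,0,0,0,0,0,-24,0.3,0,0,0,0,0,-30,0.3])

```text
time_s: 3.98
position: [0.4985, -0.0059, 0.0945]
tool_rot: [0.942, 0.334, -0.0, -0.0]
ft_force: [0.2, -0.5, -6.2]
opening: 0.438
grasp_force: 110.5
```

```bash
python3 - <<'E'
from h import *
import pickle
s=wsnap('w2.png'); go(.4985,-.006,.094,-20+228)
cv2.imwrite('pics/w2s.png',cv2.resize(s['img'][:,:,::-1],(480,360)))
E
```

```text
shift [-0.    0.    0.05] turn [-1.0000e-02 -1.0000e-02 -1.6858e+02] at [ 0.4985 -0.0059  0.0945] th 39.42 q [-0.24  0.31  1.84  0.    1.    0.65] t 4.03 F [ 0.4 -0.3 -5.4] op 0.436 g 110.5
```

View pics/w2s.png

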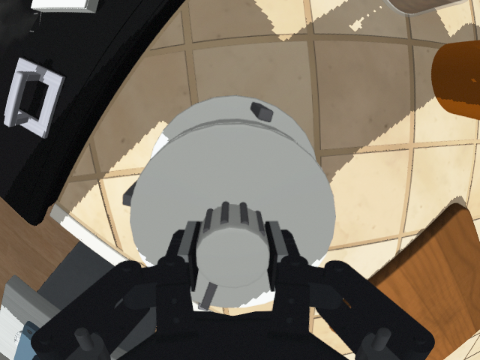

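The cap turns with the knob, since the pointer stays fixed in the camera frame at about (210,295). I'll keep turning.

Emit:
jog_arm(deltas=[0,0,0,0,0,-6,0.3,0,0,0,0,0,-12,0.3,0,0,0,0,0,-18,0.3,0,0,0,0,0,-24,0.3,0,0,0,0,0,-30,0.3])

```text
time_s: 4.45
position: [0.4986, -0.0059, 0.0945]
tool_rot: [0.825, 0.566, 0.0, -0.0]
ft_force: [-0.9, 1.0, -5.8]
opening: 0.434
grasp_force: 110.6
```

Emit:
jog_arm(deltas=[0,0,0,0,0,-6,0.3,0,0,0,0,0,-12,0.3,0,0,0,0,0,-18,0.3,0,0,0,0,0,-24,0.3,0,0,0,0,0,-30,0.3])

```text
time_s: 4.87
position: [0.4985, -0.0059, 0.0945]
tool_rot: [0.65, 0.76, 0.0, -0.0]
ft_force: [-0.7, 0.0, -6.2]
opening: 0.434
grasp_force: 110.6
```

Emit:
jog_arm(deltas=[0,0,0,0,0,-6,0.3,0,0,0,0,0,-12,0.3,0,0,0,0,0,-18,0.3,0,0,0,0,0,-24,0.3,0,0,0,0,0,-30,0.3])

```text
time_s: 5.28
position: [0.4985, -0.0059, 0.0944]
tool_rot: [0.431, 0.902, 0.0, -0.0]
ft_force: [0.4, 0.5, -6.2]
opening: 0.437
grasp_force: 110.5
```

Emit:
jog_arm(deltas=[0,0,0,0,0,-6,0.3,0,0,0,0,0,-12,0.3,0,0,0,0,0,-18,0.3,0,0,0,0,0,-24,0.3,0,0,0,0,0,-30,0.3])

```text
time_s: 5.7
position: [0.4985, -0.006, 0.0945]
tool_rot: [0.183, 0.983, 0.0, -0.0]
ft_force: [0.1, -0.1, -4.9]
opening: 0.439
grasp_force: 110.6
```

Emit:
jog_arm(deltas=[0,0,0,0,0,-6,0.3,0,0,0,0,0,-12,0.3,0,0,0,0,0,-18,0.3,0,0,0,0,0,-24,0.3,0,0,0,0,0,-30,0.3])

```text
time_s: 6.12
position: [0.4985, -0.006, 0.0944]
tool_rot: [-0.078, 0.997, 0.0, -0.0]
ft_force: [-0.1, 0.4, -4.9]
opening: 0.438
grasp_force: 110.5
```

Emit:
jog_arm(deltas=[0,0,0,0,0,-6,0.3,0,0,0,0,0,-12,0.3,0,0,0,0,0,-18,0.3,0,0,0,0,0,-20,0.3,0,0,0,0,0,-20,0.3])

```text
time_s: 6.53
position: [0.4985, -0.0059, 0.0944]
tool_rot: [-0.248, 0.969, 0.0, -0.0]
ft_force: [0.4, 0.1, -5.1]
opening: 0.436
grasp_force: 110.6
```

```bash
python3 - <<'E'
from h import *
s=wsnap('w3.png'); go(.4985,-.006,.094,211); print(pose()[2]['ft_torque'])
cv2.imwrite('pics/w3s.png',cv2.resize(s['img'][:,:,::-1],(480,360)))
E
```

```text
shift [0.01 0.   0.04] turn [ 0.   -0.   -2.39] at [ 0.4986 -0.006   0.0944] th -151.39 q [-0.24  0.31  1.84  0.    1.   -2.31] t 6.58 F [-0.8 -0.7 -4.7] op 0.434 g 110.6
[ 0.00982814  0.05887479 -0.00297284]
```

View pics/w3s.png

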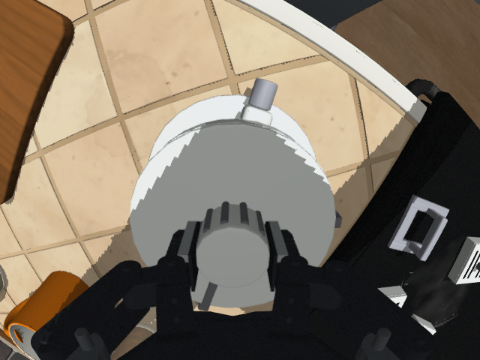

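Emit:
jog_arm(deltas=[0,0,0,0,0,-1,0.3,0,0,0,0,0,-1,0.3,0,0,-0.2,0,0,-1,0.3,0,0,-0.4,0,0,-1,0.3,0,0,-0.4,0,0,-1,0.3])

```text
time_s: 7.0
position: [0.4987, -0.0061, 0.0987]
tool_rot: [-0.256, 0.967, -0.0, -0.0]
ft_force: [-0.8, -0.1, -5.8]
opening: 0.433
grasp_force: 110.6
```

Emit:
jog_arm(deltas=[0,0,-2,0,0,0,0.3,0,0,-4,0,0,7,0.3,0,0,-7,0,0,14,0.3,0,0,-10,0,0,21,0.3,0,0,-12,0,0,28,0.3])

```text
time_s: 7.42
position: [0.4996, -0.0062, 0.2212]
tool_rot: [-0.012, 1.0, -0.0, 0.002]
ft_force: [1.7, 0.6, -5.0]
opening: 0.437
grasp_force: 111.3
```

Emit:
jog_arm(deltas=[0,0,0,0,0,7,0.3,0,0,0,0,0,14,0.3,0,0,0,0,0,21,0.3,0,0,0,0,0,28,0.3,0,0,0,0,0,35,0.3])

```text
time_s: 7.83
position: [0.4986, -0.006, 0.2184]
tool_rot: [0.289, 0.957, 0.0, 0.0]
ft_force: [1.2, -0.1, -5.4]
opening: 0.438
grasp_force: 111.3
```

Emit:
jog_arm(deltas=[0,0,0,0,0,7,0.3,0,0,0,0,0,7,0.3])

```text
time_s: 8.0
position: [0.4986, -0.006, 0.2183]
tool_rot: [0.346, 0.938, 0.0, -0.0]
ft_force: [-0.6, 0.3, -5.5]
opening: 0.435
grasp_force: 111.3
```

Emit:
jog_arm(deltas=[-1.86,-2.31,0,0,0,0,0.3,-3.72,-4.62,0,0,0,0,0.3,-5.58,-6.93,0,0,0,0,0.3,-7.44,-9.24,0,0,0,0,0.3,-9.3,-11.55,0,0,0,0,0.3])

```text
time_s: 8.42
position: [0.4949, -0.1555, 0.2184]
tool_rot: [0.342, 0.94, 0.0, 0.0]
ft_force: [-0.1, -0.0, -5.9]
opening: 0.433
grasp_force: 112.0
```

Emit:
jog_arm(deltas=[-1.86,-2.31,0,0,0,0,0.3,-3.72,-4.62,0,0,0,0,0.3,-5.58,-6.93,0,0,0,0,0.3,-7.44,-9.24,0,0,0,0,0.3,-9.3,-11.55,0,0,0,0,0.3])

```text
time_s: 8.83
position: [0.4911, -0.3039, 0.2182]
tool_rot: [0.342, 0.94, 0.0, -0.0]
ft_force: [1.0, -0.2, -5.4]
opening: 0.431
grasp_force: 112.0
```

Emit:
jog_arm(deltas=[-1.86,-2.31,0,0,0,0,0.3,-3.72,-4.62,0,0,0,0,0.3,-5.58,-6.93,0,0,0,0,0.3,-7.44,-9.24,0,0,0,0,0.3,-9.3,-11.55,0,0,0,0,0.3])

```text
time_s: 9.25
position: [0.4875, -0.4522, 0.2179]
tool_rot: [0.342, 0.94, 0.0, -0.0]
ft_force: [1.1, -0.5, -4.9]
opening: 0.434
grasp_force: 112.0
```

```bash
python3 - <<'E'
from h import *
import pickle
# old tray in open pocket and housing seen by top camera
s=snap('top','t1.png'); pickle.dump(s,open('t1.pkl','wb'))
cv2.imwrite('pics/c4.png',cv2.resize(s['img'][210:350,150:400,::-1],(800,448),interpolation=cv2.INTER_CUBIC))
go(.487,-.451,.050,139.6)
E
```

```text
shift [ 0.53  0.71 16.73] turn [-0.24  0.19  0.17] at [ 0.4865 -0.4589  0.2174] th 139.78 q [-0.92  0.48  1.24 -0.    1.41 -1.79] t 9.3 F [ 3.6 -8.  -4.5] op 0.431 g 112.3
```

View pics/c4.png

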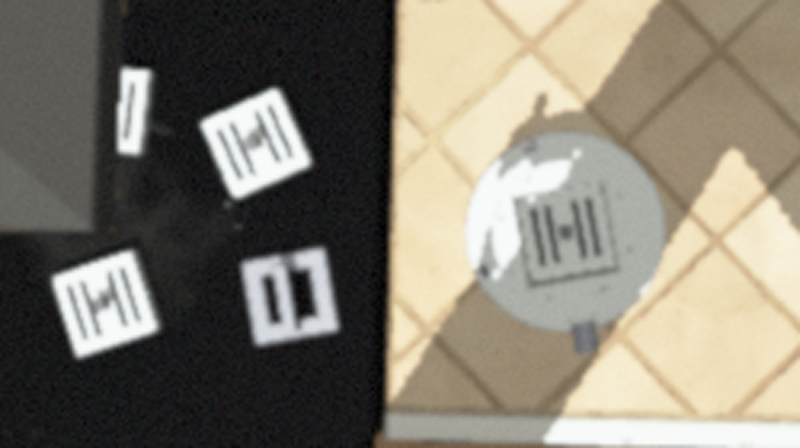

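The pocket is open and shows the old tray. The cap is above the board, so I'll lower and release it.

Emit:
jog_arm(deltas=[0,0,3,0,0,0,0.3,0,0,7,0,0,0,0.3,0,0,11,0,0,0,0.3,0,0,14,0,0,0,0.3,0,0,16,0,0,0,0.3])

```text
time_s: 9.72
position: [0.486, -0.4486, 0.0536]
tool_rot: [0.342, 0.94, 0.002, -0.003]
ft_force: [-0.8, 1.2, -5.9]
opening: 0.436
grasp_force: 112.2
```

Emit:
jog_arm(deltas=[0,0,0.3,0,0,0,0.3,0,0,0.6,0,0,0,0.3,0,0,0.9,0,0,0,0.3,0,0,1,0,0,0,0.3,0,0,1,0,0,0,0.3])

```text
time_s: 10.13
position: [0.4885, -0.4517, 0.0501]
tool_rot: [0.344, 0.939, -0.001, 0.001]
ft_force: [0.5, 0.0, -5.7]
opening: 0.432
grasp_force: 112.1
```

Emit:
jog_arm(deltas=[0,0,0.15,0,0,0,0.3,0,0,0.25,0,0,0,0.3,0,0,0.25,0,0,0,0.3])

```text
time_s: 10.38
position: [0.4886, -0.4519, 0.0485]
tool_rot: [0.344, 0.939, -0.001, 0.002]
ft_force: [-1.4, 0.5, 5.0]
opening: 0.439
grasp_force: 113.4
```

Emit:
jog_arm(deltas=[0,0,0,0,0,0,0.6,0,0,0,0,0,0,0.9,0,0,0,0,0,0,1,0,0,0,0,0,0,1,0,0,0,0,0,0,1])

```text
time_s: 10.8
position: [0.4878, -0.4509, 0.0459]
tool_rot: [0.344, 0.939, -0.0, 0.0]
ft_force: [-0.6, 0.3, -0.5]
opening: 1.001
grasp_force: 0.0
```

Emit:
jog_arm(deltas=[0,0,-3,0,0,0,1,0,0,-7,0,0,0,1,0,0,-11,0,0,0,1,0,0,-15,0,0,0,1,0,0,-18,0,0,0,1])

```text
time_s: 11.22
position: [0.4883, -0.4514, 0.2298]
tool_rot: [0.344, 0.939, -0.001, 0.002]
ft_force: [-0.3, -0.4, -0.1]
opening: 0.998
grasp_force: 0.0
```

```bash
python3 - <<'E'
from h import *
import pickle
s=wsnap('w4.png')
T=pickle.load(open('t1.pkl','rb'))
t=lambda u,v,z:pix2w(T,150+u/3.2-.35,210+v/3.2-.35,z)[:2]
P=np.array([t(517,197,.032),t(607,182,.032),t(620,270,.032),t(530,286,.032)])
print(P.mean(0),'grip',t(566,232,.048),'foot',t(566,232,0.08))
e=np.roll(P,-1,0)-P;print(np.linalg.norm(e,axis=1),np.degrees(np.arctan2(e[:,1],e[:,0]))%90)
go(.4985,-.006,.22,11.2)
for u in ((133,112),): print('hoodcorner',[pix2w(T,180,280,z).round(2) for z in (.4,.6,.8)])
E
```

```text
[ 0.49630572 -0.0070166 ] grip [ 0.49795521 -0.00512152] foot [ 0.49880685 -0.00513743]
[0.06879931 0.06678139 0.0687399  0.06752581] [10.80704744  9.671451   11.42867667  9.73782799]
shift [28.27 34.71  1.16] turn [  0.78   0.61 128.55] at [ 0.4899 -0.4534  0.2364] th 139.76 q [-0.91  0.46  1.23 -0.    1.44 -1.78] t 11.27 F [ 2.1 -1.4  4.6] op 0.998 g 0.0
hoodcorner [array([0.5 , 0.25, 0.4 ]), array([0.51, 0.2 , 0.6 ]), array([0.52, 0.15, 0.8 ])]
```

View pics/w4.png

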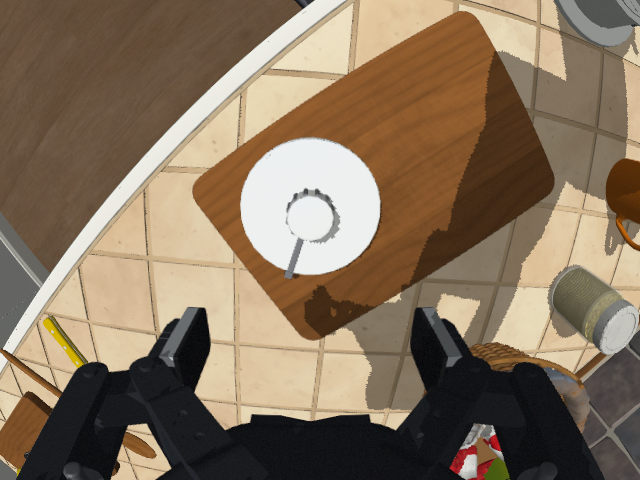

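The cap lies flat on the board at about (310,208). Next is the old tray.

Emit:
jog_arm(deltas=[1.87,2.31,0,0,0,0,1,3.74,4.62,0,0,0,0,1,5.6,6.93,0,0,0,0,1,7.47,9.24,0,0,0,0,1,9.33,11.55,0,0,0,0,1])

```text
time_s: 11.68
position: [0.4909, -0.301, 0.2254]
tool_rot: [0.344, 0.939, 0.0, -0.0]
ft_force: [0.2, 0.4, -0.1]
opening: 1.003
grasp_force: 0.0
```

Emit:
jog_arm(deltas=[1.87,2.31,0,0,0,0,1,3.74,4.62,0,0,0,0,1,5.6,6.93,0,0,0,0,1,7.47,9.24,0,0,0,0,1,9.33,11.55,0,0,0,0,1])

```text
time_s: 12.1
position: [0.4943, -0.1525, 0.2256]
tool_rot: [0.344, 0.939, 0.0, -0.0]
ft_force: [0.7, -0.2, 0.1]
opening: 1.001
grasp_force: 0.0
```

Emit:
jog_arm(deltas=[1.87,2.31,0,0,0,7,1,3.74,4.62,0,0,0,14,1,5.6,6.93,0,0,0,21,0.6,7.47,9.24,0,0,0,28,0.5,9.33,11.55,0,0,0,34,0.3])

```text
time_s: 12.52
position: [0.4978, -0.004, 0.2256]
tool_rot: [0.606, 0.795, 0.0, 0.0]
ft_force: [0.7, 0.6, 0.2]
opening: 0.598
grasp_force: 0.0
```

Emit:
jog_arm(deltas=[0,0,0,0,0,5.3,0.3,0,0,0,0,0,5.3,0.3,0,0,0,0,0,5.3,0.3,0,0,0,0,0,5.3,0.3])

```text
time_s: 12.85
position: [0.4981, -0.0061, 0.2257]
tool_rot: [0.639, 0.769, -0.0, 0.0]
ft_force: [0.3, -0.0, -0.6]
opening: 0.303
grasp_force: 0.0
```

```bash
python3 - <<'E'
from h import *
s=wsnap('w5.png'); go(.498,-.0055,.034,100.5)
u,v=map(int,wproj(s,[.498,-.0055,.07]));print(u,v)
a=s['img'][v-75:v+75,u-95:u+95,::-1];cv2.imwrite('pics/c5.png',cv2.resize(a,(760,600),interpolation=cv2.INTER_CUBIC))
E
```

```text
shift [ 0.08  0.   19.17] turn [-0.01  0.01  0.01] at [ 0.4981 -0.0063  0.2257] th 100.51 q [-0.24  0.17  1.66 -0.    1.31 -0.42] t 12.9 F [ 0.6  0.4 -0.2] op 0.298 g 0.0
310 217
```

View pics/c5.png

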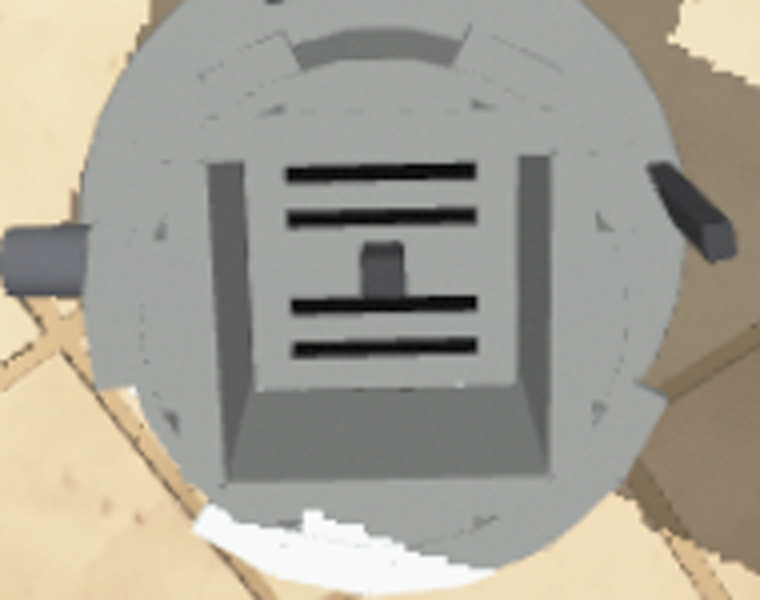

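```bash
python3 - <<'E'
from h import *
import pickle
s=pickle.load(open('pics/w5.png.pkl','rb'))
w=lambda u,v,z:wray(s,215+u/4-.375,142+v/4-.375,z)
P=np.array([w(207,160,.084),w(551,155,.084),w(549,474,.084),w(224,484,.084)]);e=np.roll(P,-1,0)-P
print(P.mean(0),np.linalg.norm(e,axis=1),np.degrees(np.arctan2(e[:,1],e[:,0]))%90)
print('grip',w(383,278,.048)); 
a=w(290,349,.032)-w(476,346,.032);b=w(286,175,.032)-w(476,171,.032);print(np.degrees(np.arctan2(*a[::-1]))%90,np.degrees(np.arctan2(*b[::-1]))%90,np.linalg.norm(a))
print('slots ctr',np.mean([w(290,349,.032),w(476,346,.032),w(286,175,.032),w(476,171,.032)],0))
print(w(5,262,.03))
E
```

```text
[ 0.49771373 -0.00551407] [0.06667352 0.06640351 0.06725872 0.06763829] [11.35581461 12.05394284 12.41159961 11.55514232]
grip [ 0.49780387 -0.0055092 ]
11.484649425550089 11.745943131043703 0.04401429282706115
slots ctr [ 0.49761041 -0.00565121]
[ 0.40913487 -0.02206883]
```

Emit:
jog_arm(deltas=[0.07,0,3.5,0,0,-1.2,0.25,0.07,0,7.5,0,0,-1.2,0.25,0.07,0,11,0,0,-1.2,0.25,0.07,0,13,0,0,-1.2,0.25,0.07,0,14.5,0,0,-1.2,0.25])

```text
time_s: 13.32
position: [0.4963, -0.0055, 0.0781]
tool_rot: [0.632, 0.775, -0.001, -0.002]
ft_force: [0.2, -0.2, 0.1]
opening: 0.249
grasp_force: 0.0
```

Emit:
jog_arm(deltas=[0,0,1.5,0,0,0,0.25,0,0,3,0,0,0,0.25,0,0,4,0,0,0,0.25,0,0,4.6,0,0,0,0.25,0,0,4.6,0,0,0,0.25])

```text
time_s: 13.73
position: [0.4983, -0.0058, 0.0404]
tool_rot: [0.631, 0.776, -0.0, 0.001]
ft_force: [-18.7, 2.7, 57.2]
opening: 0.246
grasp_force: 30.6
```

Emit:
jog_arm(deltas=[0,0,0,0,0,0,0,0,0,0,0,0,0,0,0,0,0,0,0,0,0,0,0,0,0,0,0,0,0,0,0,0,0,0,0], squeeze=60)

```text
time_s: 14.15
position: [0.5005, -0.0061, 0.0391]
tool_rot: [0.632, 0.775, 0.001, 0.003]
ft_force: [-7.3, 0.4, 34.3]
opening: 0.089
grasp_force: 59.4
```

Emit:
jog_arm(deltas=[0,0,-0.4,0,0,0,0,0,0,-0.5,0,0,0,0,0,0,-0.5,0,0,0,0])

```text
time_s: 14.4
position: [0.4981, -0.0054, 0.04]
tool_rot: [0.632, 0.775, 0.0, 0.0]
ft_force: [0.5, -0.7, -1.0]
opening: 0.083
grasp_force: 58.6
```

Emit:
jog_arm(deltas=[0,0,-0.5,0,0,0,0,0,0,-1.5,0,0,0,0,0,0,-2.5,0,0,0,0,0,0,-3,0,0,0,0,0,0,-3,0,0,0,0])

```text
time_s: 14.82
position: [0.4992, -0.005, 0.0715]
tool_rot: [0.632, 0.775, 0.001, 0.001]
ft_force: [0.3, 0.2, -1.3]
opening: 0.083
grasp_force: 58.6
```

```bash
python3 - <<'E'
from h import *
s=wsnap('w6.png'); go(.4977,-.0055,.22,101.7)
cv2.imwrite('pics/w6s.png',cv2.resize(s['img'][120:480,:,::-1],(533,300)))
E
```

```text
shift [ -0.05  -0.08 -14.92] turn [ 0.11  0.05 -0.04] at [ 0.4987 -0.0049  0.0708] th 101.66 q [-0.23  0.34  1.86  0.    0.94 -0.44] t 14.87 F [-0.2  0.5 -0.5] op 0.084 g 58.6
```

View pics/w6s.png

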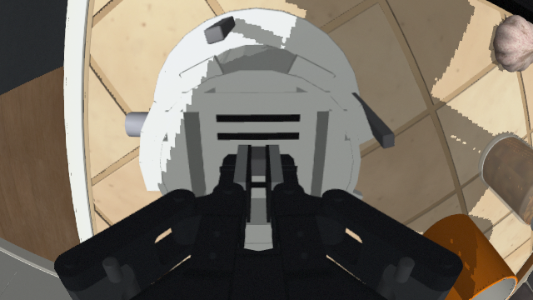

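The old tray is held and rising. I'll carry it to the board.

Emit:
jog_arm(deltas=[0,0,-2,0,0,0,0,0,0,-5.5,0,0,0,0,0,0,-9,0,0,0,0,0,0,-12.5,0,0,0,0,0,0,-15,0,0,0,0])

```text
time_s: 15.28
position: [0.4984, -0.0048, 0.2226]
tool_rot: [0.632, 0.775, 0.001, 0.001]
ft_force: [0.2, -0.2, -1.0]
opening: 0.086
grasp_force: 59.4
```

Emit:
jog_arm(deltas=[-2.8,-0.53,0,0,0,0,0,-5.6,-1.07,0,0,0,0,0,-8.4,-1.6,0,0,0,0,0,-11.2,-2.14,0,0,0,0,0,-14,-2.67,0,0,0,0,0])

```text
time_s: 15.7
position: [0.4996, -0.1483, 0.2196]
tool_rot: [0.632, 0.775, -0.0, -0.0]
ft_force: [1.5, -0.3, -1.5]
opening: 0.09
grasp_force: 59.4
```

Emit:
jog_arm(deltas=[-2.8,-0.53,0,0,0,0,0,-5.6,-1.07,0,0,0,0,0,-8.4,-1.6,0,0,0,0,0,-11.2,-2.14,0,0,0,0,0,-14,-2.67,0,0,0,0,0])

```text
time_s: 16.12
position: [0.5017, -0.2909, 0.2192]
tool_rot: [0.632, 0.775, 0.0, -0.001]
ft_force: [-0.3, 0.7, -0.3]
opening: 0.086
grasp_force: 59.4
```

Emit:
jog_arm(deltas=[0,0,2,0,0,0,0,0,0,6,0,0,0,0,0,0,10,0,0,0,0,0,0,13,0,0,0,0,0,0,15,0,0,0,0])

```text
time_s: 16.53
position: [0.5, -0.2881, 0.0657]
tool_rot: [0.632, 0.775, 0.0, -0.003]
ft_force: [0.1, 0.1, -1.6]
opening: 0.081
grasp_force: 59.4
```

Emit:
jog_arm(deltas=[0,0,0.6,0,0,0,0,0,0,1.2,0,0,0,0,0,0,1.6,0,0,0,0,0,0,1.6,0,0,0,0])

```text
time_s: 16.87
position: [0.5026, -0.2901, 0.0543]
tool_rot: [0.632, 0.775, -0.0, 0.001]
ft_force: [-0.0, 0.1, -1.7]
opening: 0.081
grasp_force: 59.4
```

Emit:
jog_arm(deltas=[0,0,0.15,0,0,0,0,0,0,0.3,0,0,0,0,0,0,0.3,0,0,0,0])

```text
time_s: 17.12
position: [0.5026, -0.2902, 0.0517]
tool_rot: [0.632, 0.775, -0.0, 0.001]
ft_force: [-0.7, -0.5, -0.3]
opening: 0.085
grasp_force: 59.5
```

Emit:
jog_arm(deltas=[0,0,0,0,0,0,0.2,0,0,0,0,0,0,0.3,0,0,0,0,0,0,0.4,0,0,0,0,0,0,0.4,0,0,0,0,0,0,0.4])

```text
time_s: 17.53
position: [0.5022, -0.2899, 0.051]
tool_rot: [0.632, 0.775, -0.0, 0.0]
ft_force: [0.9, -0.1, 0.4]
opening: 0.401
grasp_force: 0.0
```

Emit:
jog_arm(deltas=[0,0,-2,0,0,0,0.4,0,0,-5,0,0,0,0.4,0,0,-9,0,0,0,0.4,0,0,-13,0,0,0,0.4,0,0,-17,0,0,0,0.4])

```text
time_s: 17.95
position: [0.5017, -0.2894, 0.2224]
tool_rot: [0.632, 0.775, 0.0, -0.0]
ft_force: [0.1, -0.8, -0.8]
opening: 0.393
grasp_force: 0.0
```

```bash
python3 - <<'E'
from h import *
s=wsnap('w7.png'); go(.53,.26,.23,101.7)
for z in (.3,.4,.5): print(z)
a=cv2.resize(s['img'][:,:,::-1],(400,300)); b=snap('top','t2.png')['img'][:,:,::-1]; 
import pickle
cv2.imwrite('pics/c7.png',np.vstack([np.hstack([a,np.zeros_like(a)]),cv2.resize(b[220:340,150:470],(800,300),interpolation=cv2.INTER_CUBIC)]))
E
```

```text
shift [53.57 13.6  -0.29] turn [ 0.48  0.63 -0.04] at [ 0.505  -0.2921  0.2319] th 101.66 q [-0.72  0.31  1.46 -0.    1.35 -0.92] t 18.0 F [ 0.7 -1.5  5.7] op 0.401 g 0.0
0.3
0.4
0.5
```

View pics/c7.png

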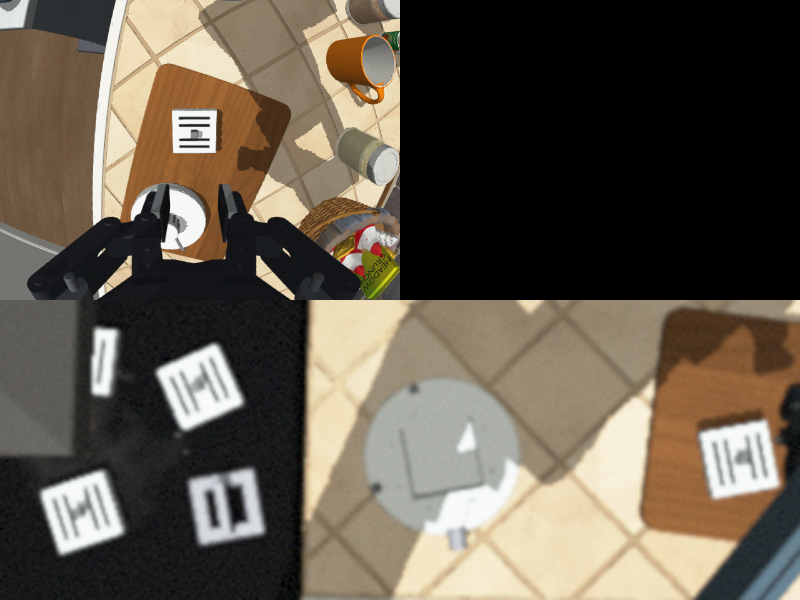

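The old tray lies flat on the board at about (740,460) in the lower strip. The pocket is empty and the new trays haven't moved. Now I'll check the hood clearance by triangulating its corner, then go on to tray A.

```bash
python3 - <<'E'
from h import *
import pickle
T=pickle.load(open('top0.pkl','rb'));S=pickle.load(open('scene0.pkl','rb'))
def ray(s,u,v):
    a=pix2w(s,u,v,0);b=pix2w(s,u,v,.5);return a,(b-a)/np.linalg.norm(b-a)
a,d=ray(T,180,281)
for uv in ((280,12),(280,32)):
    b,e=ray(S,*uv);M=np.array([d,-e]).T;x=np.linalg.lstsq(M,b-a,rcond=None)[0];print(uv,a+d*x[0],b+e*x[1])
# arm fit
from scipy.optimize import least_squares
go(.5585,.2305,.23,117)
E
```

```text
(280, 12) [0.51269991 0.17188328 0.70981985] [0.51328313 0.17245937 0.70995239]
(280, 32) [0.51170414 0.18032175 0.6775241 ] [0.50988919 0.17854125 0.67711484]
shift [50.13 15.78 -0.55] turn [  0.41   0.72 -15.34] at [ 0.5053 -0.2924  0.2289] th 101.65 q [-0.72  0.31  1.47  0.    1.35 -0.92] t 18.05 F [0.9 0.2 0.4] op 0.401 g 0.0
```

Emit:
jog_arm(deltas=[3.32,1.07,0,0,0,0,0.4,6.64,2.14,0,0,0,0,0.4,9.96,3.21,0,0,0,0,0.4,13.28,4.28,0,0,0,0,0.4,16.6,5.35,0,0,0,0,0.4])

```text
time_s: 18.47
position: [0.5207, -0.1149, 0.2204]
tool_rot: [0.632, 0.775, -0.0, -0.0]
ft_force: [0.8, -0.4, -0.0]
opening: 0.401
grasp_force: 0.0
```

Emit:
jog_arm(deltas=[3.32,1.07,0,0,0,0,0.4,6.64,2.14,0,0,0,0,0.4,9.96,3.21,0,0,0,0,0.4,13.28,4.28,0,0,0,0,0.4,16.6,5.35,0,0,0,0,0.4])

```text
time_s: 18.88
position: [0.5396, 0.0587, 0.2205]
tool_rot: [0.632, 0.775, -0.0, -0.0]
ft_force: [0.3, -0.3, 0.2]
opening: 0.401
grasp_force: 0.0
```

Emit:
jog_arm(deltas=[3.32,1.07,0,0,0,0,0.4,6.64,2.14,0,0,0,-4,0.4,9.96,3.21,0,0,0,-8,0.4,13.28,4.28,0,0,0,-12,0.4,16.6,5.35,0,0,0,-16,0.4])

```text
time_s: 19.3
position: [0.5585, 0.2321, 0.2203]
tool_rot: [0.516, 0.857, -0.0, -0.0]
ft_force: [0.8, -0.2, -1.3]
opening: 0.403
grasp_force: 0.0
```

Emit:
jog_arm(deltas=[0,0,0,0,0,0,0.2,0,0,0,0,0,0,0.2,0,0,0,0,0,0,0.2,0,0,0,0,0,0,0.2])

```text
time_s: 19.63
position: [0.5587, 0.2292, 0.2205]
tool_rot: [0.518, 0.855, -0.0, -0.0]
ft_force: [0.8, -0.8, 0.2]
opening: 0.203
grasp_force: 0.0
```

```bash
cat >> h.py <<'E'
def W(s,pts,z): return np.array([wray(s,u,v,z) for u,v in pts])
def trays(s,zt=.026):
    """white bodies in a wrist picture: rect of the slot ends (dark in white), in world"""
    g=cv2.cvtColor(s['img'],cv2.COLOR_RGB2GRAY)
    m=(g>200).astype(np.uint8); cs,_=cv2.findContours(m,cv2.RETR_EXTERNAL,cv2.CHAIN_APPROX_NONE)
    for c in cs:
        if not 1500<cv2.contourArea(c)<9000: continue
        P=W(s,c[:,0,:],zt).astype(np.float32); (cx,cy),(w,h),a=cv2.minAreaRect(P*1000)
        f=np.zeros_like(m);cv2.drawContours(f,[cv2.convexHull(c)],-1,1,-1)
        d=((g<70)&(f>0)).astype(np.uint8);ss,_=cv2.findContours(d,cv2.RETR_EXTERNAL,cv2.CHAIN_APPROX_NONE)
        sl=[x for x in ss if cv2.contourArea(x)>25]
        out=''
        if sl:
            Q=W(s,np.vstack(sl)[:,0,:],zt).astype(np.float32);(sx,sy),(sw,sh),sa=cv2.minAreaRect(Q*1000);out=f'slots c {sx:.1f} {sy:.1f} size {sw:.1f} {sh:.1f} a {sa%90:.1f} n{len(sl)}'
        print(f'body c {cx:.1f} {cy:.1f} size {w:.1f} {h:.1f} a {a%90:.1f} |',out)
E
python3 - <<'E'
from h import *
s=wsnap('w8.png'); go(.5585,.2305,.23,117.5); trays(s)
E
```

```text
shift [ 0.15  0.04 -0.93] turn [-0.02  0.01  0.03] at [0.5589 0.229  0.2207] th 117.53 q [ 0.2   0.36  1.42 -0.    1.36 -0.28] t 19.68 F [-0.1 -1.1  0.1] op 0.201 g 0.0
body c 414.3 -62.5 size 82.8 177.3 a 0.6 | 
body c 425.7 47.7 size 89.9 85.2 a 45.2 | 
body c 357.9 -91.9 size 466.9 17.5 a 90.0 | 
body c 559.4 232.0 size 61.4 63.1 a 25.7 | slots c 559.2 231.5 size 42.4 44.5 a 25.2 n4
body c 582.7 348.7 size 62.2 62.8 a 85.3 | slots c 583.2 348.8 size 45.0 42.8 a 85.2 n4
body c 435.4 342.0 size 62.4 62.3 a 20.0 | slots c 435.7 342.1 size 43.0 45.3 a 19.6 n5
```

Trays A, B and C measure 61–63 mm and match the other views. Grip A.

Emit:
jog_arm(deltas=[0.2,0.15,3,0,0,2.1,0.3,0.2,0.15,7,0,0,2.1,0.3,0.2,0.15,11,0,0,2.1,0.3,0.2,0.15,14,0,0,2.1,0.3,0.2,0.15,16,0,0,2.1,0.3])

```text
time_s: 20.1
position: [0.5573, 0.2308, 0.0574]
tool_rot: [0.534, 0.845, -0.002, -0.002]
ft_force: [0.4, -0.3, 0.2]
opening: 0.3
grasp_force: 0.0
```

Emit:
jog_arm(deltas=[0,0,0.8,0,0,0,0.3,0,0,1.6,0,0,0,0.3,0,0,2.2,0,0,0,0.3,0,0,2.5,0,0,0,0.3,0,0,2.5,0,0,0,0.3])

```text
time_s: 20.52
position: [0.5598, 0.2327, 0.0364]
tool_rot: [0.533, 0.846, 0.0, 0.0]
ft_force: [0.4, 1.3, -0.1]
opening: 0.299
grasp_force: 0.0
```

Emit:
jog_arm(deltas=[0,0,0,0,0,0,0,0,0,0,0,0,0,0,0,0,0,0,0,0,0,0,0,0,0,0,0,0,0,0,0,0,0,0,0])

```text
time_s: 20.93
position: [0.5601, 0.233, 0.0371]
tool_rot: [0.533, 0.846, 0.001, 0.001]
ft_force: [-0.5, -0.8, 5.1]
opening: 0.073
grasp_force: 59.1
```

Emit:
jog_arm(deltas=[0,0,-2,0,0,0,0,0,0,-5,0,0,0,0,0,0,-8,0,0,0,0,0,0,-11,0,0,0,0,0,0,-13,0,0,0,0])

```text
time_s: 21.35
position: [0.5599, 0.2332, 0.1688]
tool_rot: [0.533, 0.846, 0.001, 0.001]
ft_force: [0.2, 0.3, -1.0]
opening: 0.078
grasp_force: 58.7
```

Emit:
jog_arm(deltas=[-1.88,-1.57,0,0,0,0,0,-3.76,-3.14,0,0,0,0,0,-5.64,-4.71,0,0,0,0,0,-7.52,-6.28,0,0,0,0,0,-9.4,-7.85,0,0,0,0,0])

```text
time_s: 21.77
position: [0.5282, 0.1134, 0.1657]
tool_rot: [0.533, 0.846, -0.0, -0.0]
ft_force: [0.7, 0.0, -0.5]
opening: 0.08
grasp_force: 58.7
```

Emit:
jog_arm(deltas=[-1.88,-1.57,0,0,0,2.7,0,-3.76,-3.14,0,0,0,5.5,0,-5.64,-4.71,0,0,0,8.2,0,-7.52,-6.28,0,0,0,11,0,-9.4,-7.85,0,0,0,13.7,0])

```text
time_s: 22.18
position: [0.4979, -0.0054, 0.1657]
tool_rot: [0.631, 0.776, -0.0, -0.0]
ft_force: [0.1, -0.2, -0.5]
opening: 0.074
grasp_force: 58.7
```

Emit:
jog_arm(deltas=[0,0,0,0,0,0,0,0,0,0,0,0,0,0,0,0,0,0,0,0,0,0,0,0,0,0,0,0])

```text
time_s: 22.52
position: [0.4987, -0.0037, 0.1658]
tool_rot: [0.63, 0.777, 0.0, -0.0]
ft_force: [0.8, 0.4, -0.0]
opening: 0.078
grasp_force: 58.8
```

```bash
python3 - <<'E'
from h import *
s=wsnap('w9.png'); go(.4977,-.0055,.041,101.7)
T=snap('top','t3.png')
E
```

```text
shift [-0.17 -0.14 12.47] turn [ 0.   -0.02  0.23] at [ 0.4987 -0.0036  0.1657] th 101.93 q [-0.23  0.22  1.75  0.    1.17 -0.44] t 22.57 F [ 0.1  0.2 -1.2] op 0.073 g 58.8
```

Emit:
jog_arm(deltas=[-0.08,-0.14,1,0,0,0.2,0,-0.08,-0.14,2.5,0,0,0.2,0,-0.08,-0.14,4,0,0,0.2,0,-0.08,-0.14,5,0,0,0.2,0,-0.08,-0.14,5.5,0,0,0.2,0])

```text
time_s: 23.03
position: [0.4963, -0.005, 0.1088]
tool_rot: [0.631, 0.775, -0.001, -0.001]
ft_force: [-0.2, -0.6, -1.9]
opening: 0.077
grasp_force: 58.8
```

Emit:
jog_arm(deltas=[0,0,0.4,0,0,0,0,0,0,0.8,0,0,0,0,0,0,1.2,0,0,0,0,0,0,1.2,0,0,0,0])

```text
time_s: 23.37
position: [0.4973, -0.0055, 0.0984]
tool_rot: [0.632, 0.775, -0.0, -0.0]
ft_force: [0.9, 0.6, -0.9]
opening: 0.076
grasp_force: 58.8
```

Emit:
jog_arm(deltas=[0,0,1,0,0,0,0,0,0,2,0,0,0,0,0,0,3,0,0,0,0,0,0,4,0,0,0,0,0,0,4.8,0,0,0,0])

```text
time_s: 23.78
position: [0.4967, -0.0054, 0.0492]
tool_rot: [0.632, 0.775, -0.0, -0.001]
ft_force: [-0.4, -0.2, -0.9]
opening: 0.075
grasp_force: 58.8
```

Emit:
jog_arm(deltas=[0,0,0.3,0,0,0,0,0,0,0.6,0,0,0,0,0,0,0.6,0,0,0,0])

```text
time_s: 24.03
position: [0.4972, -0.0055, 0.0442]
tool_rot: [0.632, 0.775, -0.0, -0.0]
ft_force: [0.1, -0.5, -1.3]
opening: 0.077
grasp_force: 58.8
```

Emit:
jog_arm(deltas=[0,0,0.12,0,0,0,0,0,0,0.12,0,0,0,0.1,0,0,0.12,0,0,0,0.2,0,0,0.12,0,0,0,0.22,0,0,0.12,0,0,0,0.22])

```text
time_s: 24.45
position: [0.4978, -0.0056, 0.044]
tool_rot: [0.632, 0.775, 0.0, 0.0]
ft_force: [-0.4, 0.7, -1.3]
opening: 0.219
grasp_force: 0.0
```

Emit:
jog_arm(deltas=[0,0,-1,0,0,0,0.22,0,0,-4,0,0,0,0.22,0,0,-8,0,0,0,0.22,0,0,-12,0,0,0,0.22,0,0,-15.5,0,0,0,0.22])

```text
time_s: 24.87
position: [0.4975, -0.0055, 0.202]
tool_rot: [0.632, 0.775, 0.0, 0.001]
ft_force: [0.3, -0.8, -0.2]
opening: 0.22
grasp_force: 0.0
```

```bash
python3 - <<'E'
from h import *
s=wsnap('w10.png'); go(.4977,-.0055,.2,101.7)
# tray now in pocket: slots, dark in grey
g=cv2.cvtColor(s['img'],cv2.COLOR_RGB2GRAY);u,v=map(int,wproj(s,[.4977,-.0055,.032]));m=np.zeros_like(g);m[v-38:v+38,u-45:u+45]=1
d=((g<45)&(m>0)).astype(np.uint8);ss,_=cv2.findContours(d,cv2.RETR_EXTERNAL,cv2.CHAIN_APPROX_NONE)
for x in ss:
    if cv2.contourArea(x)>15:
        (a,b),(w,h),t=cv2.minAreaRect(W(s,x[:,0,:],.032).astype(np.float32)*1000);print(round(a,1),round(b,1),round(w,1),round(h,1),round(t%90,1))
E
```

```text
shift [ 0.15 -0.34  0.9 ] turn [ 0.71  0.33 -0.03] at [ 0.5013 -0.0063  0.209 ] th 101.66 q [-0.24  0.18  1.69  0.    1.25 -0.44] t 24.92 F [3.1 0.2 5.3] op 0.223 g 0.0
501.4 -27.7 41.7 2.8 11.6
499.6 -16.8 42.2 2.7 11.6
495.4 3.5 41.5 2.7 11.6
493.3 13.9 41.1 2.7 11.6
```

Tray A sits in the pocket: its slots average (0.4974,-0.0068) at 11.6°. Next, C.

Emit:
jog_arm(deltas=[3.3,1.56,0,0,0,0,0.22,6.6,3.12,0,0,0,0,0.22,9.9,4.68,0,0,0,0,0.22,13.2,6.24,0,0,0,0,0.22,16.5,7.8,0,0,0,0,0.22])

```text
time_s: 25.33
position: [0.5406, 0.1734, 0.1995]
tool_rot: [0.632, 0.775, 0.0, 0.0]
ft_force: [1.4, -0.9, 0.7]
opening: 0.221
grasp_force: 0.0
```

Emit:
jog_arm(deltas=[3.3,1.56,0,0,0,3.3,0.22,6.6,3.12,0,0,0,6.6,0.22,9.9,4.68,0,0,0,9.9,0.22,13.2,6.24,0,0,0,13.2,0.22,16.5,7.8,0,0,0,16.5,0.22])

```text
time_s: 25.75
position: [0.5836, 0.351, 0.1993]
tool_rot: [0.737, 0.676, 0.0, 0.0]
ft_force: [1.3, 0.3, 0.1]
opening: 0.222
grasp_force: 0.0
```

Emit:
jog_arm(deltas=[0,0,0,0,0,0,0.3,0,0,0,0,0,0,0.3,0,0,0,0,0,0,0.3,0,0,0,0,0,0,0.3])

```text
time_s: 26.08
position: [0.5834, 0.3479, 0.1989]
tool_rot: [0.737, 0.676, -0.0, 0.0]
ft_force: [0.1, -0.2, -0.3]
opening: 0.295
grasp_force: 0.0
```

```bash
python3 - <<'E'
from h import *
s=wsnap('w11.png'); go(.5832,.3488,.037,85.2); trays(s)
E
```

```text
shift [ 0.11 -0.05 16.2 ] turn [ 0.    0.02 -0.11] at [0.5836 0.3477 0.199 ] th 85.09 q [ 0.37  0.51  1.24 -0.    1.39  0.46] t 26.13 F [-0.5  0.3 -0.2] op 0.307 g 0.0
body c 155.0 121.4 size 107.6 145.7 a 33.1 | 
body c 877.6 97.3 size 94.4 262.9 a 46.8 | slots c 810.1 108.6 size 5.2 25.3 a 45.4 n1
body c 436.6 342.8 size 65.5 63.2 a 19.9 | slots c 435.3 342.1 size 42.3 44.9 a 20.1 n4
body c 583.1 349.8 size 63.4 62.7 a 85.1 | slots c 583.2 348.9 size 42.8 42.0 a 85.3 n4
```

Emit:
jog_arm(deltas=[0.14,-0.05,3,0,0,0,0.3,0.14,-0.05,6.5,0,0,0,0.3,0.14,-0.05,10,0,0,0,0.3,0.14,-0.05,12.5,0,0,0,0.3,0.14,-0.05,14,0,0,0,0.3])

```text
time_s: 26.55
position: [0.5814, 0.3482, 0.0553]
tool_rot: [0.737, 0.676, -0.002, -0.001]
ft_force: [-0.4, -0.3, -0.0]
opening: 0.3
grasp_force: 0.0
```

Emit:
jog_arm(deltas=[0,0,0.8,0,0,0,0.3,0,0,1.6,0,0,0,0.3,0,0,2.1,0,0,0,0.3,0,0,2.1,0,0,0,0.3])

```text
time_s: 26.88
position: [0.5834, 0.3501, 0.0377]
tool_rot: [0.737, 0.676, 0.0, 0.0]
ft_force: [-0.4, 0.0, 0.1]
opening: 0.302
grasp_force: 0.0
```

Emit:
jog_arm(deltas=[0,0,0,0,0,0,0,0,0,0,0,0,0,0,0,0,0,0,0,0,0,0,0,0,0,0,0,0,0,0,0,0,0,0,0])

```text
time_s: 27.3
position: [0.584, 0.3508, 0.039]
tool_rot: [0.736, 0.677, 0.001, 0.001]
ft_force: [-0.4, -0.9, 5.3]
opening: 0.068
grasp_force: 59.3
```

Emit:
jog_arm(deltas=[0,0,-2,0,0,0,0,0,0,-5,0,0,0,0,0,0,-8,0,0,0,0,0,0,-11,0,0,0,0,0,0,-14,0,0,0,0])

```text
time_s: 27.72
position: [0.5826, 0.3506, 0.1784]
tool_rot: [0.736, 0.677, -0.001, -0.0]
ft_force: [1.3, 0.2, -1.3]
opening: 0.061
grasp_force: 58.7
```

Emit:
jog_arm(deltas=[-3.6,-0.55,0,0,0,0,0,-7.2,-1.11,0,0,0,0,0,-10.8,-1.66,0,0,0,0,0,-14.4,-2.22,0,0,0,0,0,-18,-2.77,0,0,0,0,0])

```text
time_s: 28.13
position: [0.5393, 0.1723, 0.1773]
tool_rot: [0.736, 0.677, -0.0, -0.0]
ft_force: [0.9, -1.9, -1.2]
opening: 0.063
grasp_force: 58.7
```

Emit:
jog_arm(deltas=[-3.6,-0.55,0,0,0,-3.3,0,-7.2,-1.11,0,0,0,-6.6,0,-10.8,-1.66,0,0,0,-9.9,0,-14.4,-2.22,0,0,0,-13.2,0,-18,-2.77,0,0,0,-16.5,0])

```text
time_s: 28.55
position: [0.4966, -0.0047, 0.1775]
tool_rot: [0.63, 0.776, 0.0, -0.0]
ft_force: [0.9, -0.2, -1.6]
opening: 0.064
grasp_force: 58.7
```

Emit:
jog_arm(deltas=[0,0,0,0,0,0,0,0,0,0,0,0,0,0,0,0,0,0,0,0,0,0,0,0,0,0,0,0])

```text
time_s: 28.88
position: [0.4976, -0.0024, 0.1775]
tool_rot: [0.631, 0.775, 0.0, -0.0]
ft_force: [-1.1, 0.0, -1.4]
opening: 0.063
grasp_force: 58.9
```

```bash
python3 - <<'E'
from h import *
go(.4977,-.0055,.065,101.7)
E
```

```text
shift [-0.31 -0.06 11.25] turn [ 0.   -0.03 -0.02] at [ 0.4976 -0.0024  0.1775] th 101.68 q [-0.23  0.21  1.74  0.    1.19 -0.43] t 28.88 F [-1.1  0.  -1.4] op 0.063 g 58.9
```

```bash
python3 - <<'E'
from h import *
import pickle
a=pickle.load(open('pics/w9.png.pkl','rb'));b=wsnap('w12.png')
for s in (a,b):
    s=dict(s);s['p']=np.zeros(3);s['M']=np.eye(3)
    g=cv2.cvtColor(s['img'],cv2.COLOR_RGB2GRAY);m=np.zeros_like(g);m[200:340,200:420]=1
    d=((g<45)&(m>0)).astype(np.uint8);ss,_=cv2.findContours(d,cv2.RETR_EXTERNAL,cv2.CHAIN_APPROX_NONE)
    for x in ss:
        if 40<cv2.contourArea(x)<800:
            (c,e),(w,h),t=cv2.minAreaRect(W(s,x[:,0,:],.01).astype(np.float32)*1000);print(round(c,1),round(e,1),round(w,1),round(h,1),round(t%90,1), cv2.boundingRect(x))
    print()
cv2.imwrite('pics/c12.png',np.hstack([a['img'][150:450,130:490],b['img'][150:450,130:490]])[:,:,::-1])
E
```

```text
-11.2 16.7 8.4 20.1 82.8 (336, 306, 21, 34)
-11.2 -17.9 19.8 8.9 5.3 (264, 306, 21, 34)
-8.1 -0.5 24.4 12.7 0.1 (297, 295, 27, 45)
9.7 -0.6 42.9 3.5 89.1 (263, 280, 95, 8)
20.2 -0.5 3.4 42.8 0.0 (262, 259, 97, 8)

-11.2 16.2 8.8 19.8 84.5 (335, 306, 21, 34)
-11.2 -17.3 19.7 8.8 5.3 (265, 306, 21, 34)
-8.1 -0.5 24.4 11.7 0.1 (298, 295, 25, 45)
10.2 -0.7 42.3 3.1 89.9 (263, 280, 94, 7)
20.3 -0.7 42.3 3.4 89.8 (262, 259, 96, 8)
42.2 -0.9 1.3 22.1 0.1 (283, 213, 53, 4)
47.8 -1.1 1.3 22.3 0.1 (282, 200, 54, 4)
```

View pics/c12.png

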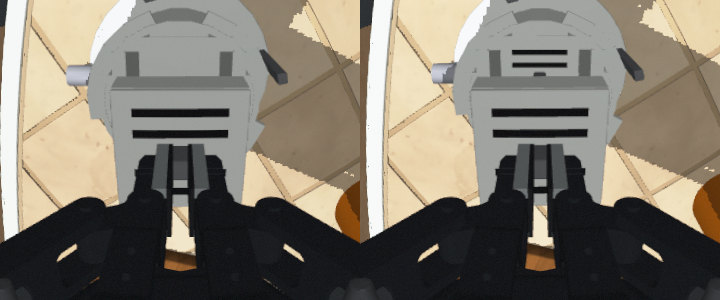

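Tray C is held just as A was. Now lower it.

Emit:
jog_arm(deltas=[-0.26,-0.06,0.5,0,0,0,0,-0.26,-0.06,2,0,0,0,0,-0.26,-0.06,4,0,0,0,0,-0.26,-0.06,5.5,0,0,0,0,-0.26,-0.06,6.3,0,0,0,0])

```text
time_s: 29.35
position: [0.4963, -0.005, 0.1124]
tool_rot: [0.631, 0.776, -0.001, -0.001]
ft_force: [-0.4, 0.8, -1.5]
opening: 0.063
grasp_force: 58.8
```

Emit:
jog_arm(deltas=[0,0,0.5,0,0,0,0,0,0,1,0,0,0,0,0,0,1.6,0,0,0,0,0,0,1.6,0,0,0,0])

```text
time_s: 29.68
position: [0.4973, -0.0059, 0.098]
tool_rot: [0.632, 0.775, -0.0, -0.0]
ft_force: [0.3, 0.1, -1.0]
opening: 0.064
grasp_force: 58.8
```

Emit:
jog_arm(deltas=[0,0,0.8,0,0,0,0,0,0,1.6,0,0,0,0,0,0,2.2,0,0,0,0,0,0,2.7,0,0,0,0,0,0,2.7,0,0,0,0])

```text
time_s: 30.1
position: [0.4967, -0.0062, 0.0703]
tool_rot: [0.632, 0.775, -0.001, -0.001]
ft_force: [-0.1, 0.3, -0.7]
opening: 0.067
grasp_force: 58.8
```

Emit:
jog_arm(deltas=[0,0,0.2,0,0,0,0,0,0,0.4,0,0,0,0,0,0,0.4,0,0,0,0])

```text
time_s: 30.35
position: [0.4975, -0.0061, 0.0674]
tool_rot: [0.632, 0.775, 0.0, -0.0]
ft_force: [-1.6, 1.0, -0.7]
opening: 0.065
grasp_force: 58.9
```

Emit:
jog_arm(deltas=[0,0,0.1,0,0,0,0,0,0,0.2,0,0,0,0,0,0,0.2,0,0,0,0])

```text
time_s: 30.6
position: [0.4976, -0.0061, 0.0668]
tool_rot: [0.632, 0.775, 0.0, 0.0]
ft_force: [-4.6, 3.1, 9.5]
opening: 0.062
grasp_force: 61.1
```

Emit:
jog_arm(deltas=[0,0,-0.1,0,0,0,0,0,0,-0.1,0,0,0,0.1,0,0,-0.1,0,0,0,0.2,0,0,-0.1,0,0,0,0.22,0,0,-0.1,0,0,0,0.22])

```text
time_s: 31.02
position: [0.4979, -0.0065, 0.0667]
tool_rot: [0.632, 0.775, 0.0, 0.0]
ft_force: [0.7, 0.3, -0.5]
opening: 0.218
grasp_force: 0.0
```

Emit:
jog_arm(deltas=[0,0,-1,0,0,0,0.22,0,0,-4,0,0,0,0.22,0,0,-8,0,0,0,0.22,0,0,-11,0,0,0,0.22,0,0,-13.5,0,0,0,0.22])

```text
time_s: 31.43
position: [0.4983, -0.0064, 0.2051]
tool_rot: [0.632, 0.775, 0.001, 0.002]
ft_force: [0.9, -0.3, 0.3]
opening: 0.222
grasp_force: 0.0
```

Emit:
jog_arm(deltas=[3.53,0.1,0,0,0,0,0.22,7.06,0.2,0,0,0,0,0.22,10.6,0.3,0,0,0,0,0.22,14.13,0.4,0,0,0,0,0.22,17.67,0.5,0,0,0,0,0.22])

```text
time_s: 31.85
position: [0.4664, 0.1692, 0.2027]
tool_rot: [0.632, 0.775, 0.0, 0.001]
ft_force: [0.5, -0.5, -0.8]
opening: 0.219
grasp_force: 0.0
```

Emit:
jog_arm(deltas=[3.53,0.1,0,0,0,-1.6,0.22,7.06,0.2,0,0,0,-3.2,0.22,10.6,0.3,0,0,0,-5,0.22,14.13,0.4,0,0,0,-6.6,0.22,17.67,0.5,0,0,0,-8.2,0.22])

```text
time_s: 32.27
position: [0.4355, 0.3437, 0.2025]
tool_rot: [0.574, 0.819, 0.0, 0.0]
ft_force: [0.4, -0.7, -0.7]
opening: 0.226
grasp_force: 0.0
```

Emit:
jog_arm(deltas=[0,0,0,0,0,0,0.3,0,0,0,0,0,0,0.3,0,0,0,0,0,0,0.3,0,0,0,0,0,0,0.3])

```text
time_s: 32.6
position: [0.4363, 0.341, 0.2019]
tool_rot: [0.575, 0.818, -0.0, 0.0]
ft_force: [-0.9, -0.4, -0.1]
opening: 0.299
grasp_force: 0.0
```

```bash
python3 - <<'E'
from h import *
s=wsnap('w13.png'); go(.4354,.3421,.038,109.9); trays(s)
E
```

```text
shift [ 0.16 -0.05 16.39] turn [ 0.01  0.02 -0.15] at [0.4364 0.3408 0.2019] th 109.75 q [ 0.46  0.29  1.57 -0.    1.28  0.12] t 32.65 F [-0.8  0.5  0. ] op 0.304 g 0.0
body c 512.1 129.3 size 100.2 57.8 a 7.4 | 
body c 112.6 -168.5 size 711.0 175.6 a 78.3 | slots c 168.3 -168.2 size 105.0 33.7 a 88.1 n1
body c 434.5 343.3 size 63.3 64.9 a 19.7 | 
body c 304.1 445.8 size 104.9 18.0 a 89.8 |
```

Emit:
jog_arm(deltas=[0.12,-0.05,3,0,0,0,0.3,0.12,-0.05,6.5,0,0,0,0.3,0.12,-0.05,10,0,0,0,0.3,0.12,-0.05,12.5,0,0,0,0.3,0.12,-0.05,14.3,0,0,0,0.3])

```text
time_s: 33.07
position: [0.4343, 0.3409, 0.0562]
tool_rot: [0.576, 0.818, -0.002, -0.001]
ft_force: [0.2, -0.3, 0.2]
opening: 0.302
grasp_force: 0.0
```

Emit:
jog_arm(deltas=[0,0,0.8,0,0,0,0.3,0,0,1.6,0,0,0,0.3,0,0,2.1,0,0,0,0.3,0,0,2.1,0,0,0,0.3])

```text
time_s: 33.4
position: [0.4355, 0.3426, 0.0376]
tool_rot: [0.575, 0.818, 0.0, 0.0]
ft_force: [0.1, -0.1, 0.1]
opening: 0.301
grasp_force: 0.0
```

Emit:
jog_arm(deltas=[0,0,0,0,0,0,0,0,0,0,0,0,0,0,0,0,0,0,0,0,0,0,0,0,0,0,0,0,0,0,0,0,0,0,0])

```text
time_s: 33.82
position: [0.4358, 0.3433, 0.0387]
tool_rot: [0.575, 0.818, 0.001, 0.001]
ft_force: [-0.1, -0.9, 5.1]
opening: 0.068
grasp_force: 59.3
```

Emit:
jog_arm(deltas=[0,0,-2,0,0,0,0,0,0,-5,0,0,0,0,0,0,-8,0,0,0,0,0,0,-12,0,0,0,0,0,0,-15,0,0,0,0])

```text
time_s: 34.23
position: [0.435, 0.3432, 0.1901]
tool_rot: [0.575, 0.818, 0.001, 0.0]
ft_force: [0.4, 1.2, -0.5]
opening: 0.071
grasp_force: 58.8
```

Emit:
jog_arm(deltas=[-3.48,-0.59,0,0,0,0,0,-6.96,-1.18,0,0,0,0,0,-10.44,-1.78,0,0,0,0,0,-13.92,-2.37,0,0,0,0,0,-17.4,-2.96,0,0,0,0,0])

```text
time_s: 34.65
position: [0.4659, 0.168, 0.1876]
tool_rot: [0.574, 0.819, 0.0, -0.0]
ft_force: [-0.1, -0.0, -1.1]
opening: 0.064
grasp_force: 58.8
```

Emit:
jog_arm(deltas=[-3.48,-0.59,0,0,0,1.6,0,-6.96,-1.18,0,0,0,3.2,0,-10.44,-1.78,0,0,0,4.8,0,-13.92,-2.37,0,0,0,6.5,0,-17.4,-2.96,0,0,0,8.1,0])

```text
time_s: 35.07
position: [0.4972, -0.0059, 0.1875]
tool_rot: [0.632, 0.775, 0.0, -0.0]
ft_force: [1.4, -0.3, -1.5]
opening: 0.065
grasp_force: 58.8
```

Emit:
jog_arm(deltas=[0,0,0,0,0,0,0,0,0,0,0,0,0,0,0,0,0,0,0,0,0,0,0,0,0,0,0,0])

```text
time_s: 35.4
position: [0.497, -0.0032, 0.1874]
tool_rot: [0.631, 0.776, 0.0, -0.0]
ft_force: [0.7, 0.0, -1.2]
opening: 0.064
grasp_force: 58.8
```

```bash
python3 - <<'E'
from h import *
b=wsnap('w14.png')
go(.4976,-.0058,.089,101.7)
s=dict(b);s['p']=np.zeros(3);s['M']=np.eye(3)
g=cv2.cvtColor(s['img'],cv2.COLOR_RGB2GRAY);m=np.zeros_like(g);m[200:340,200:420]=1
d=((g<45)&(m>0)).astype(np.uint8);ss,_=cv2.findContours(d,cv2.RETR_EXTERNAL,cv2.CHAIN_APPROX_NONE)
for x in ss:
    if 40<cv2.contourArea(x)<800:
        (c,e),(w,h),t=cv2.minAreaRect(W(s,x[:,0,:],.01).astype(np.float32)*1000);print(round(c,1),round(e,1),round(w,1),round(h,1),round(t%90,1), cv2.boundingRect(x))
E
```

```text
shift [-0.28  0.    9.85] turn [-0.02 -0.04  0.15] at [ 0.4971 -0.0031  0.1875] th 101.85 q [-0.23  0.2   1.72  0.    1.22 -0.44] t 35.45 F [-0.5  0.1 -1.2] op 0.071 g 58.8
-11.2 16.4 8.6 20.0 83.0 (335, 306, 21, 34)
-11.2 -17.4 19.7 8.9 5.1 (265, 306, 21, 34)
-8.1 -0.8 24.4 12.2 0.1 (297, 295, 26, 45)
10.7 -0.8 42.4 3.1 89.8 (263, 279, 94, 7)
20.9 -0.7 2.9 42.3 0.1 (262, 258, 96, 7)
40.4 -0.7 1.3 23.4 0.1 (282, 217, 56, 4)
46.1 -0.5 1.3 23.6 0.1 (282, 204, 57, 4)
```

Emit:
jog_arm(deltas=[-0.3,0,0.5,0,0,0.1,0,-0.3,0,2,0,0,0.1,0,-0.3,0,4,0,0,0.1,0,-0.3,0,5.5,0,0,0.1,0,-0.3,0,6.5,0,0,0.1,0])

```text
time_s: 35.87
position: [0.4971, -0.0064, 0.1208]
tool_rot: [0.631, 0.776, -0.0, -0.001]
ft_force: [0.7, 0.5, -1.7]
opening: 0.069
grasp_force: 58.8
```

Emit:
jog_arm(deltas=[0,0,0.5,0,0,0,0,0,0,1,0,0,0,0,0,0,1.6,0,0,0,0,0,0,2.2,0,0,0,0,0,0,2.2,0,0,0,0])

```text
time_s: 36.28
position: [0.4978, -0.007, 0.0999]
tool_rot: [0.632, 0.775, -0.0, -0.0]
ft_force: [-0.1, 1.2, -0.6]
opening: 0.066
grasp_force: 58.8
```

Emit:
jog_arm(deltas=[0,0,0.4,0,0,0,0,0,0,0.8,0,0,0,0,0,0,1.1,0,0,0,0,0,0,1.1,0,0,0,0])

```text
time_s: 36.62
position: [0.498, -0.0069, 0.0894]
tool_rot: [0.632, 0.775, 0.0, -0.0]
ft_force: [-1.4, 4.1, 0.2]
opening: 0.066
grasp_force: 59.1
```

Emit:
jog_arm(deltas=[0.08,0,0.1,0,0,0,0,0.08,0,0.2,0,0,0,0,0.08,0,0.2,0,0,0,0])

```text
time_s: 36.87
position: [0.4981, -0.0067, 0.0886]
tool_rot: [0.632, 0.775, 0.0, 0.0]
ft_force: [-4.5, 3.8, 7.2]
opening: 0.064
grasp_force: 60.4
```

Emit:
jog_arm(deltas=[0,0,0,0,0,0,0.1,0,0,0,0,0,0,0.2,0,0,-0.1,0,0,0,0.24,0,0,-0.1,0,0,0,0.24,0,0,-0.1,0,0,0,0.24])

```text
time_s: 37.28
position: [0.4983, -0.007, 0.0887]
tool_rot: [0.632, 0.775, -0.0, 0.0]
ft_force: [-0.7, -0.6, 0.2]
opening: 0.238
grasp_force: 0.0
```

Emit:
jog_arm(deltas=[0,0,-1,0,0,0,0.24,0,0,-4,0,0,0,0.24,0,0,-8,0,0,0,0.24,0,0,-11.5,0,0,0,0.24,0,0,-11.5,0,0,0,0.24])

```text
time_s: 37.7
position: [0.5022, -0.0076, 0.2116]
tool_rot: [0.632, 0.775, 0.003, 0.006]
ft_force: [1.4, -0.9, 0.5]
opening: 0.237
grasp_force: 0.0
```

Emit:
jog_arm(deltas=[0,0,0,0,0,0,0.4,0,0,0,0,0,0,0.4,0,0,0,0,0,0,0.4])

```text
time_s: 37.95
position: [0.497, -0.0064, 0.2025]
tool_rot: [0.632, 0.775, -0.001, -0.001]
ft_force: [0.1, 0.2, -0.3]
opening: 0.399
grasp_force: 0.0
```

```bash
python3 - <<'E'
from h import *
import pickle
s=wsnap('w15.png'); go(.4432,.2042,.2,101.3)
g=cv2.cvtColor(s['img'],cv2.COLOR_RGB2GRAY);u,v=map(int,wproj(s,[.4977,-.0055,.076]));m=np.zeros_like(g);m[v-60:v+60,u-70:u+70]=1
d=((g<45)&(m>0)).astype(np.uint8);ss,_=cv2.findContours(d,cv2.RETR_EXTERNAL,cv2.CHAIN_APPROX_NONE)
for x in ss:
    if cv2.contourArea(x)>30:
        (a,b),(w,h),t=cv2.minAreaRect(W(s,x[:,0,:],.076).astype(np.float32)*1000);print(round(a,1),round(b,1),round(w,1),round(h,1),round(t%90,1))
# has the plate moved? compare top views around it
T=snap('top','t4.png');a=cv2.imread('pics/t2.png');b=cv2.imread('pics/t4.png')
for im in (cv2.imread('pics/top0.png'),a,b):
    hsv=im[255:330,205:265].min(2)>110;ys,xs=np.nonzero(hsv);print('plate px',xs.mean()+205,ys.mean()+255,len(xs))
E
```

```text
shift [21.71 -1.01  0.26] turn [-0.15 -0.07  0.34] at [ 0.497  -0.0064  0.2023] th 101.64 q [-0.24  0.19  1.7  -0.    1.26 -0.44] t 38.0 F [-1.4 -0.4 -1.1] op 0.397 g 0.0
501.9 -28.3 42.8 2.5 11.6
499.7 -17.8 42.3 2.4 11.6
495.5 2.4 42.8 2.4 11.6
493.4 13.0 42.4 2.3 11.6
plate px 235.92085561497328 285.84278074866313 935
plate px 235.94319399785638 285.84994640943194 933
plate px 239.750452079566 302.4249547920434 553
```

All three trays are stacked and flat at 11.6°. Now the plate.

Emit:
jog_arm(deltas=[3.6,-0.17,0,0,0,0,0.4,7.2,-0.34,0,0,0,0,0.4,10.8,-0.5,0,0,0,0,0.4,14.4,-0.67,0,0,0,0,0.4,18,-0.84,0,0,0,0,0.4])

```text
time_s: 38.47
position: [0.4522, 0.1692, 0.2025]
tool_rot: [0.632, 0.775, -0.001, -0.001]
ft_force: [0.8, -0.2, -0.1]
opening: 0.398
grasp_force: 0.0
```

Emit:
jog_arm(deltas=[1.8,-0.08,0,0,0,0,0.4,3.7,-0.17,0,0,0,0,0.4,3.7,-0.17,0,0,0,6,0.4,3.7,-0.17,0,0,0,12,0.4,3.7,-0.17,0,0,0,18,0.4])

```text
time_s: 38.88
position: [0.4434, 0.2043, 0.2024]
tool_rot: [0.746, 0.665, -0.001, -0.001]
ft_force: [0.2, 0.6, 0.6]
opening: 0.396
grasp_force: 0.0
```

Emit:
jog_arm(deltas=[0,0,0,0,0,7,0.4,0,0,0,0,0,14,0.4,0,0,0,0,0,21,0.4,0,0,0,0,0,28,0.4,0,0,0,0,0,35,0.4])

```text
time_s: 39.3
position: [0.4437, 0.2037, 0.2024]
tool_rot: [0.912, 0.409, -0.001, -0.0]
ft_force: [-0.4, 0.0, -0.5]
opening: 0.403
grasp_force: 0.0
```

Emit:
jog_arm(deltas=[0,0,0,0,0,7,0.4,0,0,0,0,0,14,0.4,0,0,0,0,0,21,0.4,0,0,0,0,0,28,0.4,0,0,0,0,0,35,0.4])

```text
time_s: 39.72
position: [0.4437, 0.2037, 0.2024]
tool_rot: [0.993, 0.116, -0.001, 0.0]
ft_force: [-1.0, 0.1, 0.0]
opening: 0.4
grasp_force: 0.0
```

Emit:
jog_arm(deltas=[0,0,0,0,0,2.2,0.4,0,0,0,0,0,2.2,0.4,0,0,0,0,0,2.2,0.4,0,0,0,0,0,2.2,0.4])

```text
time_s: 40.05
position: [0.444, 0.2038, 0.203]
tool_rot: [0.995, 0.1, -0.001, 0.0]
ft_force: [0.3, -0.3, -0.1]
opening: 0.396
grasp_force: 0.0
```

```bash
python3 - <<'E'
from h import *
s=wsnap('w16.png'); go(.4432,.2042,.04,11.4)
g=cv2.cvtColor(s['img'],cv2.COLOR_RGB2GRAY);u,v=map(int,wproj(s,[.4432,.2042,.01]));print(u,v)
for th_ in (90,120,160):
    m=np.zeros_like(g);m[max(v-85,0):v+85,u-95:u+95]=1
    d=((g>th_)&(m>0)).astype(np.uint8);cs,_=cv2.findContours(d,cv2.RETR_EXTERNAL,cv2.CHAIN_APPROX_NONE)
    for c in cs:
        if cv2.contourArea(c)>500:
            (a,b),(w,h),t=cv2.minAreaRect(W(s,c[:,0,:],.010).astype(np.float32)*1000);print(th_,round(a,1),round(b,1),round(w,1),round(h,1),round(t%90,1),cv2.boundingRect(c))
# holes seen through frame: dark regions inside
    h_=cv2.findContours(d,cv2.RETR_CCOMP,cv2.CHAIN_APPROX_NONE)
    for c,hh in zip(h_[0],h_[1][0]):
        if hh[3]>=0 and cv2.contourArea(c)>60:
            for z in (.010,.038): 
                (a,b),(w,h),t=cv2.minAreaRect(W(s,c[:,0,:],z).astype(np.float32)*1000);print('  hole',z,round(a,1),round(b,1),round(w,1),round(h,1),round(t%90,1))
E
```

```text
shift [-0.06 -0.05 16.32] turn [-0.    0.05  0.11] at [0.4441 0.2038 0.2032] th 11.51 q [0.2  0.17 1.72 0.   1.25 1.57] t 40.1 F [-0.   0.1  0.5] op 0.399 g 0.0
310 206
90 442.4 204.0 65.4 63.4 11.5 (276, 173, 70, 69)
90 441.8 131.3 145.6 39.8 15.8 (366, 146, 39, 145)
  hole 0.01 440.9 215.8 37.6 15.1 12.4
  hole 0.038 447.9 216.2 34.4 13.8 12.4
  hole 0.01 446.1 192.5 38.5 15.5 10.7
  hole 0.038 452.6 194.9 35.3 14.2 10.7
120 392.3 115.0 42.1 34.5 17.0 (371, 252, 34, 39)
120 442.4 204.0 65.4 63.4 11.6 (276, 173, 70, 69)
120 451.4 121.6 94.5 20.8 5.7 (379, 167, 26, 95)
160 439.9 221.2 61.5 28.4 11.2 (276, 174, 32, 65)
```

Emit:
jog_arm(deltas=[-0.06,-0.05,3,0,0,0,0.35,-0.06,-0.05,7,0,0,0,0.35,-0.06,-0.05,10.5,0,0,0,0.35,-0.06,-0.05,13.5,0,0,0,0.35,-0.06,-0.05,15.5,0,0,0,0.35])

```text
time_s: 40.52
position: [0.4418, 0.2039, 0.0458]
tool_rot: [0.995, 0.1, -0.002, 0.0]
ft_force: [0.3, -0.1, -0.4]
opening: 0.348
grasp_force: 0.0
```

Emit:
jog_arm(deltas=[0,0,0.8,0,0,0,0.35,0,0,1.6,0,0,0,0.35,0,0,2.1,0,0,0,0.35,0,0,2.1,0,0,0,0.35])

```text
time_s: 40.85
position: [0.4439, 0.2043, 0.0276]
tool_rot: [0.995, 0.1, 0.0, -0.0]
ft_force: [0.4, 0.3, 0.3]
opening: 0.353
grasp_force: 0.0
```

Emit:
jog_arm(deltas=[0,0,0,0,0,0,0,0,0,0,0,0,0,0,0,0,0,0,0,0,0,0,0,0,0,0,0,0,0,0,0,0,0,0,0], squeeze=80)

```text
time_s: 41.27
position: [0.4446, 0.2045, 0.029]
tool_rot: [0.995, 0.1, 0.001, -0.0]
ft_force: [-1.0, 0.4, 6.2]
opening: 0.082
grasp_force: 79.3
```

Emit:
jog_arm(deltas=[0,0,-2,0,0,0,0,0,0,-5,0,0,0,0,0,0,-8,0,0,0,0,0,0,-12,0,0,0,0,0,0,-15,0,0,0,0])

```text
time_s: 41.68
position: [0.4437, 0.2043, 0.1804]
tool_rot: [0.995, 0.1, 0.001, -0.0]
ft_force: [1.6, -0.3, -2.4]
opening: 0.089
grasp_force: 78.6
```

Emit:
jog_arm(deltas=[0.11,2.17,0,0,0,0,0,0.22,4.34,0,0,0,0,0,0.33,6.51,0,0,0,0,0,0.44,8.68,0,0,0,0,0,0.55,10.85,0,0,0,0,0])

```text
time_s: 42.1
position: [0.4704, 0.0981, 0.1779]
tool_rot: [0.995, 0.1, 0.0, 0.0]
ft_force: [0.1, -0.2, -2.9]
opening: 0.079
grasp_force: 78.6
```

Emit:
jog_arm(deltas=[0.11,2.17,0,0,0,0,0,0.22,4.34,0,0,0,0,0,0.33,6.51,0,0,0,0,0,0.44,8.68,0,0,0,0,0,0.55,10.85,0,0,0,0,0])

```text
time_s: 42.52
position: [0.4973, -0.0072, 0.1778]
tool_rot: [0.995, 0.1, 0.0, 0.0]
ft_force: [-0.1, 0.7, -2.0]
opening: 0.084
grasp_force: 78.6
```

Emit:
jog_arm(deltas=[0,0,0,0,0,0,0,0,0,0,0,0,0,0,0,0,0,0,0,0,0,0,0,0,0,0,0,0])

```text
time_s: 42.85
position: [0.497, -0.0054, 0.1776]
tool_rot: [0.995, 0.1, -0.0, -0.0]
ft_force: [-0.4, -0.3, -2.2]
opening: 0.087
grasp_force: 78.7
```

```bash
python3 - <<'E'
from h import *
s=wsnap('w17.png')
go(.4987,-.0058,.101,11.7)
cv2.imwrite('pics/w17s.png',s['img'][100:400,150:500,::-1])
# pocket rim seen now? visible plate outer edge in tool frame
g=cv2.cvtColor(s['img'],cv2.COLOR_RGB2GRAY)
print(g[150:310:8,230:400:10])
E
```

```text
shift [0.16 0.08 7.66] turn [-0.02  0.01 -0.19] at [ 0.497  -0.0053  0.1776] th 11.51 q [-0.24  0.21  1.74  0.    1.19  1.13] t 42.9 F [-0.1  0.3 -1.5] op 0.084 g 78.7
[[133 132 174 174 173 174 174 172 175 173 173 175 174 173 173 114 134]
 [137 127 172 172 173 171 123 123 124 121 122 172 165 172 172 172 136]
 [132 172 173 172 172 171 170 172 172 173 172 160 173 173 172 171 113]
 [133 172 172 172 163 172 172 173 172 173 171 149 172 173 171 172 172]
 [168 173 173 172 171 171 172 172 171 172 171 172 172 172 173 172 172]
 [172 173 171 171 173 171 173 172 169 168 171 173 170 170 171 172 172]
 [171 172 171 147 173 172 172 172 173 172 172 171 173 159 173 170 170]
 [171 172 170 162 170 168 172 141 173 172 139 172 171 152 169 171 171]
 [172 171 171 171 171 145 172  21 172 172  21 174 172 144 170 160 171]
 [170 170 170 171 162 157 171  19 173 172  18 172 172 149 171 172 171]
 [165 158  88  86  85  87  85  86  87  86  86  84  86  86  86 171 252]
 [ 59 159 122 122 120 120 121 122 122 121 122 122 122 123 123 171 222]
 [ 52 170 123 122 124 123 123  98  98 106 123 123 125 124 125 171 252]
 [152 171 121 121 121 121 122  86  86  86 120 121 119 120 120 165 252]
 [201 170 120 119  91 171 170  85  87  85  18 172  90 121 122 170 252]
 [238 171 119 119  97 172 172 114 122 114 170 172 100 122 123 252 248]
 [239 172 120 120 104 136 137 112 122 112 124 123 105 123 119 252 222]
 [230 240 119 120 111 171 171 112 121 112 171 171 111 124 122 242 215]
 [240 238 119 120 118 170  80 112 122 113  80 170 115 123 118 220 227]
 [239 237 119 122 115 171  87  22 122  14  87 171 121 123 117 225 229]]
```

```bash
python3 - <<'E'
from h import *
import pickle
s=pickle.load(open('pics/w17.png.pkl','rb'));g=cv2.cvtColor(s['img'],cv2.COLOR_RGB2GRAY).astype(int)
t=dict(s);t['p']=np.zeros(3);t['M']=np.eye(3)
for c in (260,340,365):
    r=[y for y in range(222,245) if g[y,c]<104 and g[y+1,c]>=104]; print(c,r,[wray(t,c,y+.5,.019) for y in r])
for y in (240,250,270):
    row=g[y,235:390];k=np.nonzero((row<140)&(row>70))[0]+235;print(y,k.min(),k.max(),wray(t,k.min()-.5,y,.019),wray(t,k.max()+.5,y,.019))
# top tray's slots and pocket edge (far edge) in world with this camera
E
```

```text
260 [232] [array([ 0.03018505, -0.02353729])]
340 [232] [array([0.03015431, 0.01305438])]
365 [232] [array([0.03016234, 0.02458779])]
240 243 377 [ 0.02655409 -0.03192499] [0.02652132 0.03064266]
250 244 376 [ 0.02160934 -0.0317512 ] [0.02157861 0.03046075]
270 245 375 [ 0.01141027 -0.03192865] [0.01138321 0.03062117]
```

Emit:
jog_arm(deltas=[0.18,0.12,0.5,0,0,-0.2,0,0.18,0.12,2,0,0,-0.2,0,0.18,0.12,4,0,0,-0.2,0,0.18,0.12,5.5,0,0,-0.2,0,0.18,0.12,6,0,0,-0.2,0])

```text
time_s: 43.32
position: [0.4978, -0.0061, 0.1152]
tool_rot: [0.995, 0.102, -0.002, -0.001]
ft_force: [-1.4, 0.1, -3.1]
opening: 0.081
grasp_force: 78.7
```

Emit:
jog_arm(deltas=[0,0,0.3,0,0,0,0,0,0,0.7,0,0,0,0,0,0,1.1,0,0,0,0,0,0,1.3,0,0,0,0,0,0,1.3,0,0,0,0])

```text
time_s: 43.73
position: [0.4995, -0.0071, 0.1046]
tool_rot: [0.995, 0.101, 0.0, 0.0]
ft_force: [-0.5, -0.1, -1.4]
opening: 0.081
grasp_force: 78.7
```

Emit:
jog_arm(deltas=[-0.03,-0.06,0.15,0,0,0,0,-0.03,-0.06,0.3,0,0,0,0,-0.03,-0.06,0.35,0,0,0,0,-0.03,-0.06,0.35,0,0,0,0])

```text
time_s: 44.07
position: [0.499, -0.0065, 0.1011]
tool_rot: [0.995, 0.101, 0.0, 0.0]
ft_force: [-0.8, -0.6, -1.7]
opening: 0.082
grasp_force: 78.7
```

Emit:
jog_arm(deltas=[0,0,0.1,0,0,0,0,0,0,0.2,0,0,0,0,0,0,0.2,0,0,0,0])

```text
time_s: 44.32
position: [0.4992, -0.0066, 0.1009]
tool_rot: [0.995, 0.102, 0.001, 0.0]
ft_force: [-6.2, 1.0, 13.7]
opening: 0.083
grasp_force: 80.6
```

The plate is seated, so I'll release it and check.

Emit:
jog_arm(deltas=[0,0,-0.15,0,0,0,0,0,0,-0.15,0,0,0,0.15,0,0,-0.15,0,0,0,0.3,0,0,-0.15,0,0,0,0.35,0,0,-0.15,0,0,0,0.35])

```text
time_s: 44.73
position: [0.4991, -0.0066, 0.1005]
tool_rot: [0.995, 0.101, -0.0, -0.0]
ft_force: [-0.5, 0.3, 1.1]
opening: 0.347
grasp_force: 0.0
```

Emit:
jog_arm(deltas=[0,0,-1,0,0,0,0.35,0,0,-4,0,0,0,0.35,0,0,-8,0,0,0,0.35,0,0,-11,0,0,0,0.35,0,0,-11,0,0,0,0.35])

```text
time_s: 45.15
position: [0.5028, -0.0073, 0.2179]
tool_rot: [0.995, 0.102, 0.006, 0.002]
ft_force: [0.5, -0.0, -0.0]
opening: 0.348
grasp_force: 0.0
```

Emit:
jog_arm(deltas=[0,0,0,0,0,0,0.35,0,0,0,0,0,0,0.35,0,0,0,0,0,0,0.35])

```text
time_s: 45.4
position: [0.498, -0.0063, 0.2094]
tool_rot: [0.995, 0.101, -0.001, -0.0]
ft_force: [-0.4, 0.1, 0.0]
opening: 0.349
grasp_force: 0.0
```

```bash
python3 - <<'E'
from h import *
s=wsnap('w18.png'); go(.4977,-.0055,.21,11.7)
g=cv2.cvtColor(s['img'],cv2.COLOR_RGB2GRAY).astype(int);u,v=map(int,wproj(s,[.4977,-.0055,.082]));print(u,v)
# plate top face edges (z=.082) by brightness ~120 against housing ~172
m=((g>100)&(g<145)).astype(np.uint8);m[:v-70]=0;m[v+70:]=0;m[:,:u-75]=0;m[:,u+75:]=0
m=cv2.morphologyEx(m,cv2.MORPH_OPEN,np.ones((3,3),np.uint8))
cs,_=cv2.findContours(m,cv2.RETR_EXTERNAL,cv2.CHAIN_APPROX_NONE)
for c in cs:
    if cv2.contourArea(c)>300:
        (a,b),(w,h),t=cv2.minAreaRect(W(s,c[:,0,:],.082).astype(np.float32)*1000);print(round(a,1),round(b,1),round(w,1),round(h,1),round(t%90,1))
print(g[v-60:v+61:8,u-60:u+61:8])
E
```

```text
shift [-0.01 -0.08 -0.08] turn [-0.08  0.16 -0.05] at [ 0.498  -0.0063  0.2092] th 11.65 q [-0.24  0.18  1.69  0.    1.27  1.13] t 45.45 F [-0.4  0.4  0.2] op 0.349 g 0.0
310 226
495.8 -6.0 69.4 67.3 12.1
[[170 169 170 171 171 170 169 170 171 170 170 169 165 170 171 171]
 [170 170 170 170 170 170 170 171 170 170 171 171 171 171 170 169]
 [171 170 171 170 171 172 171 169 170 170 169 171 170 170 169 170]
 [171 171  96 120 121 120 121 121 121 121 121 121 121 127 171 170]
 [169 170  97 119 118 117 119  85  86 118 117 118 118 111 169 169]
 [169 169  98 119 121 169  21 115 125 170 170 119 118  93 169 170]
 [168 170 113 118 120 170  18 117 124 170 167 119 118  97 168 170]
 [169 170 129 115 119 170  23 116 125 168 167 118 119 101 169 169]
 [170 169 144 118 122 169  17 115 123 170 165 117 117 115 170 168]
 [169 169 159 118 121 170  15 114 124 170 166 117 119 134 170 251]
 [168 170 164 118 121 165  25 116 123 166 163 118 119 148 169 169]
 [170 170 165 121 120 120 121 115 123 120 120 122 122 167 170 193]
 [169 169 169 119 119 119 119 114 126 118 118 119 119 168 170 251]
 [182 168 168 170 168 170 169 114 123 169 169 169 167 169 251 251]
 [238 195 170 169 166 169 169 169 170 167 168 162 169 226 228 228]
 [238 236 234 169 170 170 169 169 171 170 164 205 228 227 227 229]]
```

```bash
python3 -c "
from rig import robot
print(robot.close_job())"
```

```text
the job is handed in; nothing more can be done
None
```

I handed the job in at about 45 s of simulated time: the cap and old tray lie on the board, and the three new trays with the plate on top sit flat in the pocket; the hand-in returned no verdict.

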